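# Load the laundry caddy, snug it up, back off and latch it

### The job

Stand every detergent tub upright in a single row in the black caddy, flat sides together, between the orange sprung pad and the sliding divider (slide the divider back first to make room). When all are in, slide the divider towards the pad until the row goes tight and the pad starts to give by about 7 mm, without driving the pad to its stop, then back the divider off so that about 15 mm of free space is left between it and the nearest tub. Last of all, swing the keeper bar shut across the front until it clicks into its latch, and leave the jar, the dosing cup and the can standing where they are.

Things in the scene. Friction and masses are not known exactly. Their poses are not given: they have to be found in the camera images.
- rack: Black caddy, fixed. Origin: on the worktop, on the channel's centre line; x away from the open front, y along the track to the orange pad. Channel floor 12 mm above the worktop, 68 mm wide (x -34 to +34). Heights over worktop: back wall (+x) 50, front lip (-x) 22, pad's end wall 80, blue latch block (x -50, y -137) 46 mm. Resting pad face y = +140, track's open end y = -150.
- pad (a joint): Sprung orange end pad, a plate 58 mm wide, 16 to 78 mm above the worktop. 0 = at rest, grows as it is pushed in towards +y of the rack, stop at 0.018 m; spring 1000 N/m (7 N at 7 mm). Friction of the row under the tubs adds up to about 6 N to the push, and may keep the pad partly pressed after the divider is backed off; that is fine.
- pad_face (a point): Centre of the pad's face that the tubs rest on, 47 mm above the worktop; axes parallel to the rack's (y points into the pad). Moves with the pad.
- divider (a joint): Aluminium divider on the track. 0 = its face would touch the resting pad, grows (m) as it slides away towards -y of the rack, up to 0.27; its friction is about 1.5 N and it stays where it is left. With the pad at rest the distance between the two faces equals this value.
- divider_face (a point): On the divider's face that looks at the tubs, on the channel's centre line at floor height (12 mm above the worktop); axes parallel to the rack's, y points from the divider to the tubs. The divider plate is 12 mm thick, 62 mm wide, and its top is 95 mm above the worktop.
- divider_handle (a point): Where to grip the divider: in the blue block on its top, 24 mm thick along the track (y), 40 mm wide (x), 95 to 140 mm above the worktop. This point is at 128 mm, so that fingertips clear the tubs (tops at 87 mm in the caddy). Pinch along the track, from above. It lies 6 mm to -y of the divider's face.
- keeper (a joint): Steel keeper bar on an upright hinge at the pad end, in front of the caddy. 0 = shut, lying along the rack's y axis in front of the tubs; grows (rad) as its free end swings out to -x of the rack, up to 1.5. Near 0.06 rad its tip must be pushed past a sprung ball (about 6 N at the knob); inside that it stays shut. Elsewhere it turns easily and stays put.
- keeper_hinge (a point): On the keeper's hinge axis: at x = -55, y = +165 mm in the rack's frame, 33 mm above the worktop. The bar is 10 mm thick, 26 to 40 mm above the worktop, and its tip is 265 mm from the hinge.
- keeper_knob (a point): Axis of the red round upright knob on the keeper bar, 170 mm from the hinge, diameter 18 mm, 40 to 90 mm above the worktop; this point is at 72 mm. Turns with the bar. Pinch from above, fingers along the bar (tubs are close behind it when shut). When shut: x = -55, y = -5 mm in the rack's frame.
- tub1: Detergent tub, white with a blue lid, a paper label round its middle: a rigid upright box 60 mm (x) by 42 mm (y) by 75 mm high, about 0.15 kg, heavy at the bottom; may be absent. Origin: centre of its underside. In the caddy its 60 mm side goes across the channel (x along the rack's x, either way round), its 42 mm side along the track.
- tub2: Detergent tub, blue with a white lid, a paper label round its middle: a rigid upright box 60 mm (x) by 42 mm (y) by 75 mm high, about 0.15 kg, heavy at the bottom; may be absent. Origin: centre of its underside. In the caddy its 60 mm side goes across the channel (x along the rack's x, either way round), its 42 mm side along the track.
- tub3: Detergent tub, green with a white lid, a paper label round its middle: a rigid upright box 60 mm (x) by 42 mm (y) by 75 mm high, about 0.15 kg, heavy at the bottom; may be absent. Origin: centre of its underside. In the caddy its 60 mm side goes across the channel (x along the rack's x, either way round), its 42 mm side along the track.
- tub4: Detergent tub, yellow with a blue lid, a paper label round its middle: a rigid upright box 60 mm (x) by 42 mm (y) by 75 mm high, about 0.15 kg, heavy at the bottom; may be absent. Origin: centre of its underside. In the caddy its 60 mm side goes across the channel (x along the rack's x, either way round), its 42 mm side along the track.
- tub5: Detergent tub, white with a green lid, a paper label round its middle: a rigid upright box 60 mm (x) by 42 mm (y) by 75 mm high, about 0.15 kg, heavy at the bottom; may be absent. Origin: centre of its underside. In the caddy its 60 mm side goes across the channel (x along the rack's x, either way round), its 42 mm side along the track.
- jar: Amber glass jar with a blue cap, 72 mm across, 110 mm high; leave alone. Origin: centre of its underside.
- dose_cup: White plastic dosing cup, 70 mm across, 65 mm high; leave alone. Origin: centre of its underside.
- stain_can: Red spray can, 60 mm across, 120 mm high; leave alone. Origin: centre of its underside.

How it is judged:
By the outcome, as a careful person would: the job done as asked, in the order asked, and still so for the second after the job is handed in, with the robot touching nothing.
Of tub1, tub2, tub3, tub4, tub5 only 3 to 5 are there at a start; the rules pass over those that are not, and their reading is None.
At some moment in a run one of tub1, tub2, tub3, tub4, tub5 may be knocked a few centimetres aside while the robot is not near it.
It also fails if it takes over 210 s, if anything falls off the work surface, if the arm or the gripper's body presses on something with over 40 N, if the wrist force passes 120 N, or if a joint passes its speed limit or range.

### The arm

A 6-joint arm with a two-finger parallel gripper is mounted at the origin on the work surface. World frame = base frame: x ahead of the robot, y to its left, z up, the work surface at z = 0. Lengths are in m, angles in degrees, forces in N, time in s.
With the tool pointing down it reaches from about 0.4 to 0.825 m from the base axis. Payload 7 kg.
Tool frame: the origin (TCP) lies midway between the tips of the shut fingers; the grasp point (between the pads) lies 19 mm behind it; z points along the fingers, y is the line along which they close (so a half turn about z gives the same grasp; the last joint's range is limited). The gripper opens to 88 mm and grips with 3 to 60 N. Pads are 19 mm wide; open, the fingers measure 130 mm over their backs; the gripper's body (78 mm by 193 mm) begins 47 mm behind the grasp point.
Start: joints at [-52.248, 20.546, 0.682, 0, -70.136, -16.507], TCP at [0.245, -0.629, 0.227] pointing down, gripper open.
Joint ranges: [-176.03, 176.03], [-82.01, 121.73], [-58.28, 71.71], [-173.87, 95.51], [-174.79, -0.11], [-173.66, 173.66]. Speed limits (degrees/s): [136.94, 136.94, 172.46, 180, 180, 180].

### API

Orientations are given as [roll, pitch, yaw] about the fixed x, y, z axes, in that order (R = Rz(yaw) Ry(pitch) Rx(roll)).
In Python, from plant import ctrl gives the robot as it stands.
- The arm moves only by the tool arm_command, never from a script. Its argument "steps" is a list of rows, each an object with "translation": the shift along the tool's x, y, z in mm, a list of three; "rotation": the turn, a rotation vector about the tool's x, y, z in units of 5 degrees (1.0 is 5 degrees), a list of three; "claw": the finger opening in mm, from 0 to 87.6. In form: [{"translation": [x, y, z], "rotation": [rx, ry, rz], "claw": claw}, ...]. A call has 1 to 5 rows; each row is the pose to reach, as a shift and turn from the pose commanded when the call began, along the tool's axes at that moment; what a row does not reach only later rows make up. A row lasts 1/10 s, in which the tool goes at most 50 mm and 8.59 degrees, less where a joint would pass 70% of its speed; a pose out of reach is approached as far as the arm can. A call with a gripper value outside its range is refused whole. The fingers move at their own pace and stop on an object; the grip force is fixed at half the most. Time passes only in rows, so rows that repeat a pose let the fingers close. It gives the time, the measured TCP pose, the force, the opening and the grip force at its end, in the units of the state.
- ctrl.get_obs(): the state, without advancing time (a new reading comes with each control period).
- ctrl.snapshot(name): name is "scene" or "top" or "wrist"; returns (picture, depth): 420x560x3 uint8, red, green, blue; 420x560 float32, m along the optical axis (not along the pixel's ray), 0 where there is no reading.
- ctrl.calibration(name): a dict with "vertical_fov" (degrees; the focal length in pixels is half the picture's height over the tangent of half this angle, whatever the lens; pixels are square), "cx", "cy" (the principal point, pixels), "k1" (the pictures are not rectified: a ray, as slopes to the right and down, at radius r is drawn at 1 + k1 r^2 times it, then the intrinsics apply), "rvec" (rotation vector, rad) and "tvec" (3), from world to camera coordinates, as OpenCV has them; the wrist camera has in their place "hand_eye" (4x4, takes a point from camera to tool coordinates, whose origin is the TCP and whose axes are the flange's). Camera axes: x right, y down, z forward; pixel columns grow to the right and rows downward; lengths in m; the calibration is good to about 2 mm. A picture is of the moment at which its call begins: read the wrist's pose just before it. calibration takes no time and is no camera call.
- ctrl.close_job(): hands the job in; it is judged then, once.
The state is a dict: "clock": time; "joint_pos": joint angles; "qvel": joint speeds; "tau": joint torques, N m; "tool_pos": TCP position; "orientation": TCP orientation; "force": force on the tool from outside, world axes, zero at the start; "moment": the same for the moment, N m; "opening": finger opening in m; "gripper_force": force on a finger pad.
Only numpy, scipy, OpenCV 4.12 (cv2) and the standard library are available. Lean on these libraries where they do the work, as an engineer would, in place of code of your own. Each camera call takes 0.05 s, during which the arm holds its last target. There are 200 camera calls.

## Working session

There is one attempt and no reset: what is moved stays moved. The work goes in short steps, Python scripts to look and compute and a tool call to move; the robot and the scene stay as the last step left them, time stands still between calls to the robot, and variables do not carry over. Pictures are saved under pics/ and viewed, at most 14 in all, crops included, and the job is handed in when it is done.

Besides the shell and the picture viewer there is one more tool, called after "Emit:" as a command line: name --argument value ..., lists and objects as JSON in quotes. arm_command: Moves the arm, as the interface text tells. Its arguments: {"type":"object","properties":{"steps":{"type":"array"}},"required":["steps"]}

```bash
ls; mkdir -p pics; cat > h.py <<'E'
import numpy as np, cv2
from plant import ctrl
from scipy.spatial.transform import Rotation as R
def K(c):
    f=210/np.tan(np.radians(c["vertical_fov"])/2); return f
def pose(name,obs=None):
    c=ctrl.calibration(name)
    if "hand_eye" in c:
        o=obs or ctrl.get_obs(); T=np.eye(4); T[:3,:3]=R.from_euler('xyz',o["orientation"],degrees=True).as_matrix(); T[:3,3]=o["tool_pos"]
        return c,T@np.array(c["hand_eye"])
    T=np.eye(4); T[:3,:3]=cv2.Rodrigues(np.array(c["rvec"],float))[0]; T[:3,3]=np.ravel(c["tvec"])
    return c,np.linalg.inv(T)
def slopes(c,uv):
    f=K(c); d=(np.atleast_2d(uv).astype(float)-[c["cx"],c["cy"]])/f
    s=d.copy()
    for _ in range(20): s=d/(1+c["k1"]*(s**2).sum(1,keepdims=True))
    return s
def onplane(c,M,uv,z):
    s=slopes(c,uv); d=np.c_[s,np.ones(len(s))]@M[:3,:3].T; o=M[:3,3]
    return o+d*((z-o[2])/d[:,2])[:,None]
def cloud(c,M,depth):
    v,u=np.mgrid[:420,:560]; s=slopes(c,np.c_[u.ravel(),v.ravel()])
    z=depth.ravel()[:,None]
    P=np.c_[s*z,z]@M[:3,:3].T+M[:3,3]; P[z[:,0]==0]=np.nan
    return P.reshape(420,560,3)
def snap(name,fn=None):
    o=ctrl.get_obs(); c,M=pose(name,o); im,d=ctrl.snapshot(name)
    if fn: cv2.imwrite(f"pics/{fn}.png",im[:,:,::-1])
    np.savez(f"/tmp/{fn or name}.npz",im=im,d=d,M=M)
    return im,d,c,M
E
python3 - <<'E'
from h import *
for n in("scene","top","wrist"):
    im,d,c,M=snap(n,n+"0"); print(n,c,M.round(3).tolist(),(d>0).mean())
print(ctrl.get_obs())
E
```

```text
pics
scene {'vertical_fov': 47.72371133143425, 'cx': 284.9844528197664, 'cy': 207.21204376112132, 'k1': -0.057150525332974, 'rvec': array([ 1.3837965 ,  2.4745054 , -0.65167023]), 'tvec': array([ 0.27824959, -0.3770888 ,  1.3566152 ])} [[-0.527, 0.747, -0.406, 0.979], [0.85, 0.455, -0.266, 0.296], [-0.014, -0.486, -0.874, 1.007], [0.0, 0.0, 0.0, 1.0]] 0.9960799319727891
top {'vertical_fov': 46.894965948356116, 'cx': 277.72598116130854, 'cy': 208.70215723703978, 'k1': -0.12971130252088517, 'rvec': array([ 2.17255062, -2.17438442,  0.10526323]), 'tvec': array([0.01573007, 0.56513686, 1.15167404])} [[-0.001, -0.995, 0.095, 0.453], [-1.0, 0.001, -0.002, 0.017], [0.002, -0.095, -0.995, 1.2], [0.0, 0.0, 0.0, 1.0]] 0.9959438775510204
wrist {'vertical_fov': 67.79717196580573, 'cx': 279.47627018402784, 'cy': 209.25439863098356, 'k1': -0.054749372096883964, 'hand_eye': array([[ 9.80403606e-04, -9.64407730e-01, -2.64417792e-01,
         7.00466508e-02],
       [ 9.99999423e-01,  1.06146462e-03, -1.63686597e-04,
         1.22989822e-05],
       [ 4.38530752e-04, -2.64417479e-01,  9.64408215e-01,
[... 223 characters left out ...]
1.0]] 0.985531462585034
{'clock': 0.15, 'joint_pos': array([-5.22487715e+01,  2.05811045e+01,  6.45823825e-01, -1.38284214e-02,
       -7.01346081e+01, -1.65071915e+01]), 'qvel': array([ 0.05315512, -0.14658223,  0.06858574,  0.00859414, -0.01623349,
        0.03302623]), 'tau': array([-1.62703142e-03, -5.83277535e+01,  2.93290222e+01,  7.00124949e+00,
        8.73563520e-03, -9.67106075e-05]), 'tool_pos': array([ 0.2444249 , -0.62880377,  0.22585061]), 'orientation': array([ 1.79929298e+02, -7.39405029e-03, -1.58760665e+02]), 'force': array([-0.82954274,  0.82515967, -0.35608514]), 'moment': array([-0.0039414 ,  0.00596853, -0.00748575]), 'gripper_force': 0.0, 'opening': 0.0876086902901647}
```

View pics/top0.png

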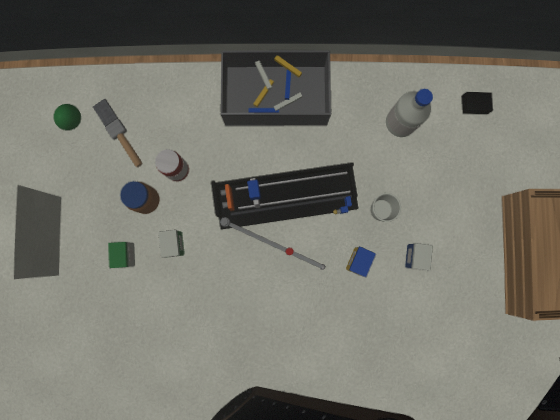

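View pics/scene0.png

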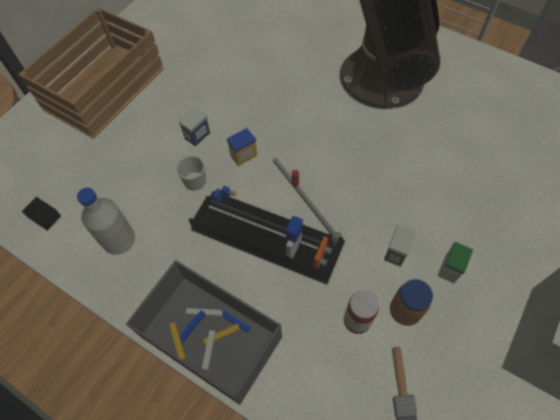

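The pictures show four tubs: green lid at (120,254), white lid at (170,243), blue lid at (361,262) and white lid at (420,257). The caddy is at the centre, with the pad on the left at (228,197), the divider at (254,190), and the keeper open with its knob at (289,251).

```bash
cat >> h.py <<'E'
def comps(P,lo,hi,mask=None,amin=60):
    m=((P[...,2]>lo)&(P[...,2]<hi))
    if mask is not None: m&=mask
    n,l,s,ct=cv2.connectedComponentsWithStats(m.astype(np.uint8),connectivity=4)
    out=[]
    for i in range(1,n):
        if s[i,4]<amin: continue
        q=P[l==i]; r=cv2.minAreaRect((q[:,:2]*1000).astype(np.float32))
        out.append((ct[i].round(),s[i,4],np.median(q[:,2]).round(4),np.round(r[0],1),np.round(r[1],1),round(r[2],1)))
    return out
E
python3 - <<'E'
from h import *
for n in("top","scene"):
    a=np.load(f"/tmp/{n}0.npz"); c=ctrl.calibration(n); P=cloud(c,a["M"],a["d"]); hsv=cv2.cvtColor(a["im"],cv2.COLOR_RGB2HSV)
    print(n,"table z",np.nanmedian(P[300:330,200:300,2]) )
    for x in comps(P,.066,.085,amin=40): print(x)
    for nm,lo,hi in(("blue",(105,120,50),(125,255,255)),("orange",(3,170,120),(14,255,255)),("red",(0,150,60),(4,255,255))):
        m=cv2.inRange(hsv,lo,hi)>0
        print(nm)
        for x in comps(P,.02,.16,m,6): print("  ",x)
    # back wall
    m=a["im"].max(2)<45
    print("dark 40-56")
    for x in comps(P,.042,.058,m,20): print("  ",x)
    if n=="top":
        for u,v in((225,222),(323,266),(289,251)): print(u,v,P[v,u].round(4))
E
```

```text
top table z 0.00043662840586855545
(array([281.,  60.]), np.int32(550), np.float64(0.0766), array([905.1,  20.7]), array([252.5,  69.2]), 88.9)
(array([263.,  75.]), np.int32(137), np.float64(0.0706), array([889.9,  52. ]), array([75.6, 11.9]), 25.1)
(array([399., 123.]), np.int32(85), np.float64(0.0755), array([ 771.9, -278.9]), array([73.6, 28.2]), 42.3)
(array([ 61., 114.]), np.int32(59), np.float64(0.0677), array([796.5, 551.3]), array([29.4, 20.9]), 25.6)
(array([275., 118.]), np.int32(232), np.float64(0.0752), array([779.1,  20.5]), array([256.9,   3.5]), 89.9)
(array([178., 171.]), np.int32(49), np.float64(0.0764), array([651.5, 252.1]), array([17.7, 53.5]), 46.4)
(array([215., 198.]), np.int32(166), np.float64(0.0798), array([586.4, 163.5]), array([83.5, 10.7]), 8.6)
(array([228., 196.]), np.int32(113), np.float64(0.0781), array([590.5, 132.1]), array([57.7, 10.2]), 8.1)
(array([146., 202.]), np.int32(107), np.float64(0.0801), array([578.5, 330.6]), array([30.3, 70. ]), 52.4)
(array([517., 254.]), np.int32(467), np.float64(0.0752), array([ 451. , -559.4]), array([  6.4, 298.1
[... 4920 characters left out ...]
 array([ 9.6, 64.4]), 0.0)
orange
   (array([321., 248.]), np.int32(76), np.float64(0.0777), array([592.3, 131.3]), array([51.5,  7.2]), 9.9)
red
   (array([295., 173.]), np.int32(16), np.float64(0.0904), array([464.3, -10.8]), array([ 7.4, 11. ]), 16.0)
dark 40-56
   (array([358.,  66.]), np.int32(21), np.float64(0.0504), array([ 43.9, -62.3]), array([36.1,  4.3]), 37.6)
   (array([373.,  80.]), np.int32(119), np.float64(0.0495), array([75.1,  5.4]), array([14.5, 82.3]), 0.3)
   (array([259., 247.]), np.int32(643), np.float64(0.049), array([649.5,   4.3]), array([ 10.7, 338.4]), 8.2)
   (array([218., 294.]), np.int32(25), np.float64(0.0488), array([784.9,  -6.5]), array([31.6,  1.3]), 89.7)
```

```bash
python3 - <<'E'
import cv2
a=cv2.imread("pics/top0.png")[145:285,195:385]; cv2.imwrite("pics/topcrop.png",cv2.resize(a,None,fx=4.2,fy=4.2,interpolation=cv2.INTER_CUBIC))
E
```

```text
(no output)
```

View pics/topcrop.png

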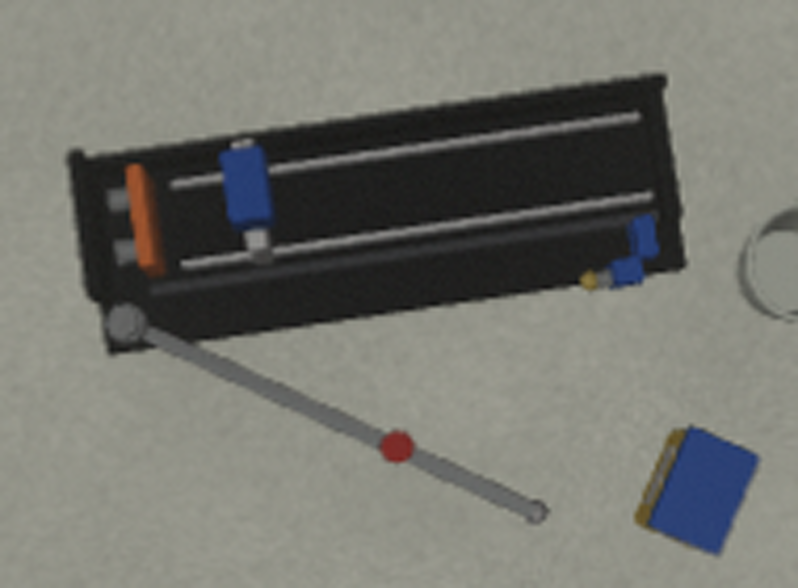

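```bash
cat >> h.py <<'E'
YAW=8.4; O=np.array([613.2,-12.1])
def rk(x,y):
    a=np.radians(YAW); return O+[x*np.cos(a)-y*np.sin(a), x*np.sin(a)+y*np.cos(a)]
def torack(p):
    a=np.radians(YAW); d=np.asarray(p)[:2]-O; return np.array([d[0]*np.cos(a)+d[1]*np.sin(a),-d[0]*np.sin(a)+d[1]*np.cos(a)])
def plan(wps,cur=None):
    """wps: (x,y,z mm, yaw deg). prints tool shift + rot units per leg"""
    if cur is None:
        o=ctrl.get_obs(); cur=(*(o["tool_pos"]*1000),o["orientation"][2])
        print("cur",np.round(cur,1),"t",round(o["clock"],2),"F",o["force"].round(1),"op",round(o["opening"]*1000,1),"gf",round(o["gripper_force"],1))
    for w in wps:
        a=np.radians(cur[3]); d=np.array(w[:3])-cur[:3]
        r=(w[3]-cur[3]+180)%360-180
        print(np.round([d[0]*np.cos(a)+d[1]*np.sin(a), d[0]*np.sin(a)-d[1]*np.cos(a), -d[2]],1), "rz",round(-r/5,2)); cur=w
E
python3 - <<'E'
from h import *
plan([(601,69.5,190,-171.6),(601,69.5,109,-171.6)])
print(torack((601.1,69.5)),torack((462,-10.3)),torack((532,141)))
E
```

```text
cur [ 244.4 -628.8  225.9 -158.8] t 0.15 F [-0.8  0.8 -0.4] op 87.6 gf 0.0
[-585.3  521.7   35.9] rz 2.57
[-0.  0. 81.] rz -0.0
[-4.98200982e-02  8.24922270e+01] [-149.31502729   23.86844412] [-57.96360176 163.3195361 ]
```

Emit:
arm_command --steps '[{"translation": [-37,33,0],"rotation": [0,0,0],"claw": 60},{"translation": [-74,66,0],"rotation": [0,0,0],"claw": 60},{"translation": [-110,98,0],"rotation": [0,0,0],"claw": 60},{"translation": [-147,130,0],"rotation": [0,0,0],"claw": 60},{"translation": [-184,163,0],"rotation": [0,0,0],"claw": 60}]'

```text
clock: 0.65
tool_pos: [0.3574, -0.4088, 0.2264]
orientation: [180.0, -0.0, -158.8]
force: [1.7, -0.7, 0.5]
opening: 0.0605
gripper_force: 0.0
```

Emit:
arm_command --steps '[{"translation": [-37,33,0],"rotation": [0,0,0],"claw": 60},{"translation": [-74,66,0],"rotation": [0,0,0],"claw": 60},{"translation": [-110,98,0],"rotation": [0,0,0],"claw": 60},{"translation": [-147,130,0],"rotation": [0,0,0],"claw": 60},{"translation": [-184,163,0],"rotation": [0,0,0],"claw": 60}]'

```text
clock: 1.15
tool_pos: [0.4699, -0.19, 0.2267]
orientation: [-180.0, 0.0, -158.8]
force: [0.8, -0.4, 0.3]
opening: 0.0599
gripper_force: 0.0
```

Emit:
arm_command --steps '[{"translation": [-37,33,0],"rotation": [0,0,0],"claw": 60},{"translation": [-74,66,0],"rotation": [0,0,0],"claw": 60},{"translation": [-110,98,0],"rotation": [0,0,0],"claw": 60},{"translation": [-147,130,0],"rotation": [0,0,0],"claw": 60},{"translation": [-184,163,0],"rotation": [0,0,0],"claw": 60}]'

```text
clock: 1.65
tool_pos: [0.5823, 0.0286, 0.2266]
orientation: [180.0, 0.0, -158.7]
force: [1.1, -0.8, -0.1]
opening: 0.0602
gripper_force: 0.0
```

```bash
python3 - <<'E'
from h import *
plan([(601,69.5,190,-171.6),(601,69.5,109,-171.6)])
E
```

```text
cur [ 582.3   28.6  226.6 -158.7] t 1.65 F [ 1.1 -0.8 -0.1] op 60.2 gf 0.0
[-32.2  31.3  36.6] rz 2.57
[-0.  0. 81.] rz -0.0
```

Emit:
arm_command --steps '[{"translation": [-32,31,0],"rotation": [0,0,1.3],"claw": 60},{"translation": [-32,31,37],"rotation": [0,0,2.57],"claw": 60},{"translation": [-32,31,37],"rotation": [0,0,2.57],"claw": 60},{"translation": [-32,31,77],"rotation": [0,0,2.57],"claw": 60},{"translation": [-32,31,117],"rotation": [0,0,2.57],"claw": 60}]'

```text
clock: 2.15
tool_pos: [0.6012, 0.0668, 0.1107]
orientation: [180.0, 0.2, -171.4]
force: [0.8, 0.2, -0.2]
opening: 0.0599
gripper_force: 0.0
```

Emit:
arm_command --steps '[{"translation": [0,0,0],"rotation": [0,0,0],"claw": 10},{"translation": [0,0,0],"rotation": [0,0,0],"claw": 10},{"translation": [0,0,0],"rotation": [0,0,0],"claw": 10},{"translation": [0,0,0],"rotation": [0,0,0],"claw": 10},{"translation": [0,0,0],"rotation": [0,0,0],"claw": 10}]'

```text
clock: 2.65
tool_pos: [0.6013, 0.0674, 0.1114]
orientation: [180.0, 0.2, -171.6]
force: [0.2, 2.2, 1.3]
opening: 0.0254
gripper_force: 0.8
```

Emit:
arm_command --steps '[{"translation": [0,0,0],"rotation": [0,0,0],"claw": 10},{"translation": [0,0,0],"rotation": [0,0,0],"claw": 10},{"translation": [0,-20,0],"rotation": [0,0,0],"claw": 10},{"translation": [0,-50,0],"rotation": [0,0,0],"claw": 10},{"translation": [0,-80,0],"rotation": [0,0,0],"claw": 10}]'

```text
clock: 3.15
tool_pos: [0.6129, -0.012, 0.1113]
orientation: [180.0, 0.1, -171.5]
force: [-0.6, 2.7, 6.4]
opening: 0.0235
gripper_force: 30.0
```

Emit:
arm_command --steps '[{"translation": [0,-30,0],"rotation": [0,0,0],"claw": 10},{"translation": [0,-60,0],"rotation": [0,0,0],"claw": 10},{"translation": [0,-90,0],"rotation": [0,0,0],"claw": 10},{"translation": [0,-120,0],"rotation": [0,0,0],"claw": 10},{"translation": [0,-120,0],"rotation": [0,0,0],"claw": 10}]'

```text
clock: 3.65
tool_pos: [0.6309, -0.134, 0.1113]
orientation: [-179.9, 0.1, -171.7]
force: [-1.2, -0.6, 7.1]
opening: 0.0237
gripper_force: 30.0
```

Emit:
arm_command --steps '[{"translation": [0,0,0],"rotation": [0,0,0],"claw": 60},{"translation": [0,0,0],"rotation": [0,0,0],"claw": 60},{"translation": [0,0,-40],"rotation": [0,0,0],"claw": 60},{"translation": [0,0,-80],"rotation": [0,0,0],"claw": 60},{"translation": [0,0,-100],"rotation": [0,0,0],"claw": 87}]'

```text
clock: 4.15
tool_pos: [0.6308, -0.1302, 0.2133]
orientation: [-179.9, 0.2, -171.5]
force: [0.9, 0.3, -0.5]
opening: 0.0579
gripper_force: 0.0
```

```bash
cat > tubs.py <<'E'
from h import *
import sys
def tubs(fn="t"):
    im,d,c,M=snap("top",fn); P=cloud(c,M,d); return P,[x for x in comps(P,.066,.1,amin=250) if 38<min(x[4])<50 and 54<max(x[4])<66],im
if __name__=="__main__":
    P,t,im=tubs(sys.argv[1])
    for x in t:
        th=x[5] if x[4][0]>x[4][1] else x[5]-90
        print(x[0],x[2],x[3],"long side dir",th,"rack",torack(x[3]).round(1), "tool yaw",round(th-90,1))
    hsv=cv2.cvtColor(im,cv2.COLOR_RGB2HSV)
    for x in comps(P,.12,.16,cv2.inRange(hsv,(105,120,50),(125,255,255))>0,40): print("handle",x[3],torack(x[3]).round(1))
    plan([])
E
python3 tubs.py t1
```

```text
[169. 243.] 0.0757 [479.8 271.4] long side dir 6.5 rack [-90.6 299.9] tool yaw -83.5
[117. 254.] 0.076 [452.6 393.3] long side dir 5.5 rack [-99.7 424.5] tool yaw -84.5
[422. 256.] 0.0755 [ 448.3 -323.8] long side dir -6.900000000000006 rack [-208.7 -284.3] tool yaw -96.9
[362. 261.] 0.0758 [ 437.3 -181.7] long side dir -23.599999999999994 rack [-198.8 -142.1] tool yaw -113.6
handle [ 615.3 -134.8] [ -15.8 -121.7]
cur [ 631.9 -130.4  215.9 -171.5] t 4.2 F [ 1.  -0.2  4.4] op 62.5 gf 0.0
```

```bash
python3 - <<'E'
from h import *
x,y=rk(0,116.5)
plan([(438.2,-181,180,-114.4),(438.2,-181,50,-114.4),(438.2,-181,200,-114.4),(x,y,200,-81.6),(x,y,63,-81.6)])
E
```

```text
cur [ 631.9 -130.4  215.9 -171.5] t 4.2 F [ 1.  -0.2  4.4] op 62.5 gf 0.0
[199.  -21.5  35.9] rz -11.42
[ -0.   0. 130.] rz -0.0
[  -0.    0. -150.] rz -0.0
[-324.   -26.5   -0. ] rz -6.56
[  0.  -0. 137.] rz -0.0
```

Emit:
arm_command --steps '[{"translation": [40,-4,0],"rotation": [0,0,-1.7],"claw": 87},{"translation": [80,-8,0],"rotation": [0,0,-3.4],"claw": 87},{"translation": [120,-12,0],"rotation": [0,0,-5.1],"claw": 87},{"translation": [160,-17,0],"rotation": [0,0,-6.8],"claw": 87},{"translation": [199,-21.5,0],"rotation": [0,0,-8.5],"claw": 87}]'

```text
clock: 4.7
tool_pos: [0.434, -0.1807, 0.2091]
orientation: [180.0, -0.0, -128.7]
force: [-0.5, -0.1, 0.3]
opening: 0.0871
gripper_force: 0.0
```

Emit:
arm_command --steps '[{"translation": [0,0,18],"rotation": [0,0,-1.6],"claw": 87},{"translation": [0,0,36],"rotation": [0,0,-2.92],"claw": 87},{"translation": [0,0,36],"rotation": [0,0,-2.92],"claw": 87}]'

```text
clock: 5.0
tool_pos: [0.434, -0.1804, 0.1717]
orientation: [179.8, -0.0, -114.4]
force: [-0.3, -0.4, -0.2]
opening: 0.0873
gripper_force: 0.0
```

```bash
cat > near.py <<'E'
from h import *
import sys
im,d,c,M=snap("wrist",sys.argv[1]); P=cloud(c,M,d)
for x in comps(P,.06,.09,amin=1500):
    th=x[5] if x[4][0]>x[4][1] else x[5]-90
    print(x[:2],x[2],x[3],x[4],"dir",round(th,1))
plan([])
E
python3 near.py w1
```

```text
(array([186.,  52.]), np.int32(4981)) 0.0759 [ 448.4 -323.3] [43.6 61.2] dir -7.0
(array([275., 209.]), np.int32(3599)) 0.0759 [ 438.2 -181.3] [43.2 60.7] dir -24.0
cur [ 435.  -180.6  172.9 -114.6] t 5.05 F [ 0.5 -0.2  0.3] op 87.1 gf 0.0
```

Emit:
arm_command --steps '[{"translation": [-1,-3.4,40],"rotation": [0,0,0],"claw": 87},{"translation": [-1,-3.4,80],"rotation": [0,0,0],"claw": 87},{"translation": [-1,-3.4,105],"rotation": [0,0,0],"claw": 87},{"translation": [-1,-3.4,121.5],"rotation": [0,0,0],"claw": 87},{"translation": [-1,-3.4,121.5],"rotation": [0,0,0],"claw": 60}]'

```text
clock: 5.55
tool_pos: [0.4386, -0.1812, 0.0505]
orientation: [179.8, -0.1, -114.7]
force: [0.6, -0.0, 1.2]
opening: 0.0831
gripper_force: 0.0
```

Emit:
arm_command --steps '[{"translation": [0,0,0],"rotation": [0,0,0],"claw": 45},{"translation": [0,0,0],"rotation": [0,0,0],"claw": 45},{"translation": [0,0,0],"rotation": [0,0,0],"claw": 45},{"translation": [0,0,0],"rotation": [0,0,0],"claw": 45},{"translation": [0,0,0],"rotation": [0,0,0],"claw": 45}]'

```text
clock: 6.05
tool_pos: [0.4399, -0.1814, 0.0532]
orientation: [-179.9, 0.0, -114.5]
force: [-1.3, 2.6, 6.7]
opening: 0.0596
gripper_force: 30.0
```

Emit:
arm_command --steps '[{"translation": [0,0,-30],"rotation": [0,0,0],"claw": 45},{"translation": [0,0,-70],"rotation": [0,0,0],"claw": 45},{"translation": [0,0,-110],"rotation": [0,0,0],"claw": 45},{"translation": [0,0,-150],"rotation": [0,0,0],"claw": 45},{"translation": [0,0,-150],"rotation": [0,0,0],"claw": 45}]'

```text
clock: 6.55
tool_pos: [0.4426, -0.1821, 0.2082]
orientation: [-179.4, 0.2, -114.5]
force: [0.9, -1.1, -2.2]
opening: 0.0599
gripper_force: 30.0
```

```bash
python3 - <<'E'
from h import *
x,y=rk(0,116.5)
plan([(x,y,200,-81.6),(x,y,63,-81.6)])
E
```

```text
cur [ 442.6 -182.1  208.2 -114.5] t 6.55 F [ 0.9 -1.1 -2.2] op 59.9 gf 30.0
[-323.3  -21.6    8.2] rz -6.57
[  0.  -0. 137.] rz -0.0
```

Emit:
arm_command --steps '[{"translation": [-40,-4,0],"rotation": [0,0,0],"claw": 45},{"translation": [-85,-8,0],"rotation": [0,0,0],"claw": 45},{"translation": [-130,-11,0],"rotation": [0,0,0],"claw": 45},{"translation": [-175,-14,0],"rotation": [0,0,0],"claw": 45},{"translation": [-220,-16,0],"rotation": [0,0,0],"claw": 45}]'

```text
clock: 7.05
tool_pos: [0.5455, 0.0137, 0.2018]
orientation: [180.0, 0.0, -114.5]
force: [1.1, -1.1, -2.3]
opening: 0.0598
gripper_force: 30.0
```

Emit:
arm_command --steps '[{"translation": [-35,-2,0],"rotation": [0,0,-1.6],"claw": 45},{"translation": [-65,-4,0],"rotation": [0,0,-3.2],"claw": 45},{"translation": [-103,-5.6,0],"rotation": [0,0,-4.8],"claw": 45},{"translation": [-103,-5.6,0],"rotation": [0,0,-6.57],"claw": 45},{"translation": [-103,-5.6,0],"rotation": [0,0,-6.57],"claw": 45}]'

```text
clock: 7.55
tool_pos: [0.5928, 0.1043, 0.201]
orientation: [179.9, -0.0, -81.5]
force: [-1.3, -0.6, -1.8]
opening: 0.0593
gripper_force: 30.0
```

```bash
python3 near.py w2; python3 - <<'E'
from h import *
x,y=rk(0,116.5)
plan([(x,y,200,-81.6),(x,y,63,-81.6)])
E
```

```text
(array([ 82., 107.]), np.int32(4386)) 0.076 [781.   51.1] [  3.7 198.3] dir -89.9
cur [592.5 103.5 201.2 -81.8] t 7.6 F [ 0.7 -0.2 -1.3] op 59.5 gf 30.0
cur [592.5 103.5 201.2 -81.8] t 7.6 F [ 0.7 -0.2 -1.3] op 59.5 gf 30.0
[ 0.9 -3.6  1.2] rz -0.04
[  0.  -0. 137.] rz -0.0
```

View pics/w2.png

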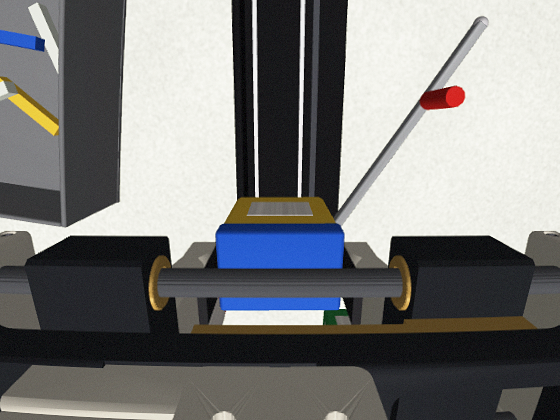

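```bash
python3 - <<'E'
from h import *
a=np.load("/tmp/w2.npz"); P=cloud(ctrl.calibration("wrist"),a["M"],a["d"]).reshape(-1,3)
P=P[np.isfinite(P[:,0])]; r=np.array([P[:,:2]*1000-O])[0]; t=np.radians(YAW)
x=r[:,0]*np.cos(t)+r[:,1]*np.sin(t); y=-r[:,0]*np.sin(t)+r[:,1]*np.cos(t); z=P[:,2]*1000
for y0 in (-110,-80,-50,-20,10,40):
    s=(abs(y-y0)<12)
    for lo,hi,xa,xb in((46,53,0,60),(19,25,-60,0),(9,14.5,-40,40)):
        q=x[s&(z>lo)&(z<hi)&(x>xa)&(x<xb)]; print(y0,lo,len(q),np.percentile(q,[2,98]).round(1) if len(q)>20 else "",end=" | ")
    print()
E
```

```text
-110 46 0  | -110 19 0  | -110 9 0  | 
-80 46 0  | -80 19 25 [-40.1 -34.2] | -80 9 413 [-33.3  32.7] | 
-50 46 263 [33.6 41.5] | -50 19 169 [-40.2 -34.1] | -50 9 1555 [-32.8  32.2] | 
-20 46 250 [33.2 41. ] | -20 19 148 [-39.7 -34.1] | -20 9 1463 [-33.4  32.6] | 
10 46 231 [33.9 41.7] | 10 19 152 [-40.5 -34.8] | 10 9 1411 [-33.8  33. ] | 
40 46 226 [33.7 41.5] | 40 19 143 [-40.3 -34.7] | 40 9 1300 [-33.6  32.9] |
```

Emit:
arm_command --steps '[{"translation": [1,-3.6,40],"rotation": [0,0,0],"claw": 45},{"translation": [1,-3.6,80],"rotation": [0,0,0],"claw": 45},{"translation": [1,-3.6,110],"rotation": [0,0,0],"claw": 45},{"translation": [1,-3.6,125],"rotation": [0,0,0],"claw": 45},{"translation": [1,-3.6,133],"rotation": [0,0,0],"claw": 45}]'

```text
clock: 8.1
tool_pos: [0.5955, 0.1016, 0.0674]
orientation: [179.8, -0.0, -82.0]
force: [0.9, 0.6, -1.5]
opening: 0.0594
gripper_force: 30.0
```

Emit:
arm_command --steps '[{"translation": [0,0,2],"rotation": [0,0,0],"claw": 45},{"translation": [0,0,3],"rotation": [0,0,0],"claw": 45},{"translation": [0,0,4],"rotation": [0,0,0],"claw": 45}]'

```text
clock: 8.4
tool_pos: [0.5975, 0.1031, 0.0663]
orientation: [-179.9, 0.0, -81.7]
force: [-0.4, 0.0, -1.1]
opening: 0.0596
gripper_force: 30.0
```

Emit:
arm_command --steps '[{"translation": [0,0,2],"rotation": [0,0,0],"claw": 45},{"translation": [0,0,3],"rotation": [0,0,0],"claw": 45},{"translation": [0,0,3],"rotation": [0,0,0],"claw": 45}]'

```text
clock: 8.7
tool_pos: [0.5975, 0.1032, 0.0652]
orientation: [-179.8, 0.0, -81.6]
force: [-6.2, -0.1, 17.2]
opening: 0.0596
gripper_force: 30.0
```

Emit:
arm_command --steps '[{"translation": [0,0,-1],"rotation": [0,0,0],"claw": 75},{"translation": [0,0,-1],"rotation": [0,0,0],"claw": 80},{"translation": [0,0,-1],"rotation": [0,0,0],"claw": 84},{"translation": [0,0,-45],"rotation": [0,0,0],"claw": 87},{"translation": [0,0,-90],"rotation": [0,0,0],"claw": 87}]'

```text
clock: 9.2
tool_pos: [0.5958, 0.1024, 0.1516]
orientation: [179.8, -0.1, -81.7]
force: [1.2, 0.7, 0.4]
opening: 0.0862
gripper_force: 0.0
```

Emit:
arm_command --steps '[{"translation": [0,0,-45],"rotation": [0,0,0],"claw": 87},{"translation": [36,-30,-45],"rotation": [0,0,0],"claw": 87},{"translation": [72,-60,-45],"rotation": [0,0,0],"claw": 87},{"translation": [-50,-60,-45],"rotation": [0,0,0],"claw": 87}]'

```text
clock: 9.6
tool_pos: [0.6633, 0.0779, 0.1963]
orientation: [180.0, -0.1, -82.6]
force: [0.9, 2.2, -1.3]
opening: 0.087
gripper_force: 0.0
```

```bash
python3 tubs.py t2; python3 near.py w3
```

```text
[422. 256.] 0.0758 [ 448.5 -323.4] long side dir -5.900000000000006 rack [-208.4 -283.9] tool yaw -95.9
handle [ 629.6 -132.7] [  -1.4 -121.7]
cur [660.8  89.6 195.8 -82.2] t 9.65 F [-1.5  4.1 -1.1] op 87.2 gf 0.0
(array([153., 119.]), np.int32(3268)) 0.076 [781.   39.8] [  2.4 219.5] dir -90.0
(array([37., 53.]), np.int32(2525)) 0.0704 [886.5 -16. ] [102.  55.] dir 14.8
(array([ 43., 182.]), np.int32(3043)) 0.0705 [864.5  88.2] [147.1 116. ] dir 0.3
(array([343., 227.]), np.int32(3754)) 0.0875 [597.9 108.5] [60.4 57.2] dir 8.3
cur [660.   90.  196.  -81.8] t 9.7 F [0.3 0.9 0.6] op 87.0 gf 0.0
```

```bash
python3 - <<'E'
from h import *
x,y=rk(0,72)
plan([(481,271.1,180,-83),(481,271.1,51,-83)])
plan([(x,y,200,-81.6)],(481,271.1,200,-83))
E
```

```text
cur [660.   90.  196.  -81.8] t 9.7 F [0.3 0.9 0.6] op 87.0 gf 0.0
[-204.7  151.5   16. ] rz 0.23
[  0.  -0. 129.] rz 0.0
[225.2 -94.9  -0. ] rz -0.28
```

Emit:
arm_command --steps '[{"translation": [-40,30,0],"rotation": [0,0,0],"claw": 87},{"translation": [-80,59,0],"rotation": [0,0,0],"claw": 87},{"translation": [-120,89,0],"rotation": [0,0,0.23],"claw": 87},{"translation": [-160,118,0],"rotation": [0,0,0.23],"claw": 87},{"translation": [-198,147,0],"rotation": [0,0,0.23],"claw": 87}]'

```text
clock: 10.2
tool_pos: [0.4835, 0.2658, 0.197]
orientation: [-180.0, 0.0, -82.8]
force: [-0.3, 0.9, 0.4]
opening: 0.0869
gripper_force: 0.0
```

Emit:
arm_command --steps '[{"translation": [-6,4.5,10],"rotation": [0,0,0],"claw": 87},{"translation": [-6,4.5,16],"rotation": [0,0,0],"claw": 87},{"translation": [-6,4.5,16],"rotation": [0,0,0],"claw": 87}]'

```text
clock: 10.5
tool_pos: [0.4796, 0.2693, 0.18]
orientation: [179.9, -0.1, -82.8]
force: [0.1, 0.9, 0.3]
opening: 0.0871
gripper_force: 0.0
```

```bash
python3 near.py w4; python3 - <<'E'
from h import *
plan([(481,271.1,51,-83)])
E
```

```text
(array([159.,  15.]), np.int32(2463)) 0.0777 [593.4 129. ] [60.9 21.6] dir 13.8
(array([164.,  63.]), np.int32(1839)) 0.0798 [586.7 162.7] [84.2 11. ] dir 8.4
(array([278., 208.]), np.int32(3364)) 0.0759 [481.2 270.9] [60.9 42.2] dir 7.1
cur [480.2 269.1 180.4 -82.8] t 10.55 F [ 0.3  0.4 -0.3] op 87.2 gf 0.0
cur [480.2 269.1 180.4 -82.8] t 10.55 F [ 0.3  0.4 -0.3] op 87.2 gf 0.0
[ -1.9  -1.  129.4] rz 0.03
```

Emit:
arm_command --steps '[{"translation": [-1.9,-1,40],"rotation": [0,0,0],"claw": 87},{"translation": [-1.9,-1,80],"rotation": [0,0,0],"claw": 87},{"translation": [-1.9,-1,112],"rotation": [0,0,0],"claw": 87},{"translation": [-1.9,-1,129],"rotation": [0,0,0],"claw": 87},{"translation": [-1.9,-1,129],"rotation": [0,0,0],"claw": 60}]'

```text
clock: 11.05
tool_pos: [0.4803, 0.2694, 0.0494]
orientation: [179.8, -0.2, -82.9]
force: [0.1, -0.5, 0.3]
opening: 0.0829
gripper_force: 0.0
```

Emit:
arm_command --steps '[{"translation": [0,0,0],"rotation": [0,0,0],"claw": 45},{"translation": [0,0,0],"rotation": [0,0,0],"claw": 45},{"translation": [0,0,0],"rotation": [0,0,0],"claw": 45},{"translation": [0,0,0],"rotation": [0,0,0],"claw": 45},{"translation": [0,0,0],"rotation": [0,0,0],"claw": 45}]'

```text
clock: 11.55
tool_pos: [0.4813, 0.2723, 0.0534]
orientation: [-179.9, 0.1, -82.8]
force: [-0.9, -2.2, 7.1]
opening: 0.0595
gripper_force: 30.0
```

Emit:
arm_command --steps '[{"translation": [0,0,-30],"rotation": [0,0,0],"claw": 45},{"translation": [0,0,-70],"rotation": [0,0,0],"claw": 45},{"translation": [0,0,-110],"rotation": [0,0,0],"claw": 45},{"translation": [0,0,-150],"rotation": [0,0,0],"claw": 45},{"translation": [0,0,-150],"rotation": [0,0,0],"claw": 45}]'

```text
clock: 12.05
tool_pos: [0.4831, 0.2739, 0.2085]
orientation: [-179.5, 0.3, -82.7]
force: [0.2, 0.3, -1.6]
opening: 0.0598
gripper_force: 30.0
```

Emit:
arm_command --steps '[{"translation": [35,-15,0],"rotation": [0,0,-0.28],"claw": 45},{"translation": [75,-32,0],"rotation": [0,0,-0.28],"claw": 45},{"translation": [115,-48,0],"rotation": [0,0,-0.28],"claw": 45},{"translation": [155,-65,0],"rotation": [0,0,-0.28],"claw": 45},{"translation": [195,-82,0],"rotation": [0,0,-0.28],"claw": 45}]'

```text
clock: 12.55
tool_pos: [0.5867, 0.0873, 0.2018]
orientation: [180.0, 0.0, -81.4]
force: [1.5, 1.3, -0.8]
opening: 0.0595
gripper_force: 30.0
```

Emit:
arm_command --steps '[{"translation": [30,-13,0],"rotation": [0,0,0],"claw": 45},{"translation": [30,-13,0],"rotation": [0,0,0],"claw": 45},{"translation": [30,-13,0],"rotation": [0,0,0],"claw": 45}]'

```text
clock: 12.85
tool_pos: [0.6035, 0.0602, 0.2013]
orientation: [179.9, 0.0, -81.5]
force: [-0.4, 0.1, -1.5]
opening: 0.06
gripper_force: 30.0
```

```bash
python3 - <<'E'
from h import *
x,y=rk(0,72)
plan([(x,y,66,-81.6)])
E
```

```text
cur [603.5  60.2 201.3 -81.5] t 12.85 F [-0.4  0.1 -1.5] op 60.0 gf 30.0
[  0.9   1.  135.3] rz 0.02
```

Emit:
arm_command --steps '[{"translation": [1.5,1,40],"rotation": [0,0,0],"claw": 45},{"translation": [1.5,1,80],"rotation": [0,0,0],"claw": 45},{"translation": [1.5,1,110],"rotation": [0,0,0],"claw": 45},{"translation": [1.5,1,125],"rotation": [0,0,0],"claw": 45},{"translation": [1.5,1,132],"rotation": [0,0,0],"claw": 45}]'

```text
clock: 13.35
tool_pos: [0.6014, 0.0601, 0.0682]
orientation: [179.8, -0.0, -81.3]
force: [0.2, -0.3, -1.9]
opening: 0.0594
gripper_force: 30.0
```

Emit:
arm_command --steps '[{"translation": [0,0,2],"rotation": [0,0,0],"claw": 45},{"translation": [0,0,4],"rotation": [0,0,0],"claw": 45},{"translation": [0,0,6],"rotation": [0,0,0],"claw": 45},{"translation": [0,0,6],"rotation": [0,0,0],"claw": 45}]'

```text
clock: 13.75
tool_pos: [0.6038, 0.0597, 0.0654]
orientation: [-179.9, 0.0, -81.4]
force: [-1.3, 0.3, 2.5]
opening: 0.0599
gripper_force: 30.0
```

Emit:
arm_command --steps '[{"translation": [0,0,-1],"rotation": [0,0,0],"claw": 75},{"translation": [0,0,-1],"rotation": [0,0,0],"claw": 80},{"translation": [0,0,-1],"rotation": [0,0,0],"claw": 84},{"translation": [0,0,-45],"rotation": [0,0,0],"claw": 87},{"translation": [0,0,-90],"rotation": [0,0,0],"claw": 87}]'

```text
clock: 14.25
tool_pos: [0.602, 0.0588, 0.1537]
orientation: [179.8, -0.1, -81.4]
force: [1.8, 0.1, 0.8]
opening: 0.086
gripper_force: 0.0
```

Emit:
arm_command --steps '[{"translation": [0,0,-40],"rotation": [0,0,0],"claw": 87},{"translation": [-40,11,-40],"rotation": [0,0,0],"claw": 87},{"translation": [-85,24,-40],"rotation": [0,0,0],"claw": 87},{"translation": [-130,37,-40],"rotation": [0,0,0],"claw": 87},{"translation": [-175,49,-40],"rotation": [0,0,0],"claw": 87}]'

```text
clock: 14.75
tool_pos: [0.5275, 0.2262, 0.1944]
orientation: [-180.0, 0.0, -81.4]
force: [1.5, -0.1, -0.1]
opening: 0.0871
gripper_force: 0.0
```

```bash
python3 tubs.py t3; python3 near.py w5; python3 - <<'E'
from h import *
plan([(453.5,393,180,-85.4),(453.5,393,51,-85.4)])
E
```

```text
[119. 257.] 0.0758 [451.8 393.1] long side dir 5.3 rack [-100.5  424.4] tool yaw -84.7
[422. 256.] 0.0756 [ 448.2 -323.9] long side dir -7.599999999999994 rack [-208.8 -284.4] tool yaw -97.6
handle [ 629.4 -132.3] [  -1.5 -121.3]
cur [526.  231.4 194.4 -81.3] t 14.8 F [-1.4  3.5  0.6] op 87.2 gf 0.0
(array([216.,  34.]), np.int32(5377)) 0.0878 [599.6  95.9] [61.6 55.2] dir 8.4
cur [526.9 229.1 194.4 -81.2] t 14.85 F [ 0.3 -0.8  0.4] op 87.8 gf 0.0
cur [526.9 229.1 194.4 -81.2] t 14.85 F [ 0.3 -0.8  0.4] op 87.8 gf 0.0
[-173.2   47.3   14.4] rz 0.85
[  0.  -0. 129.] rz -0.0
```

Emit:
arm_command --steps '[{"translation": [-40,11,0],"rotation": [0,0,0.4],"claw": 87},{"translation": [-85,23,0],"rotation": [0,0,0.8],"claw": 87},{"translation": [-130,36,0],"rotation": [0,0,0.85],"claw": 87},{"translation": [-173,47.3,14],"rotation": [0,0,0.85],"claw": 87},{"translation": [-173,47.3,14],"rotation": [0,0,0.85],"claw": 87}]'

```text
clock: 15.35
tool_pos: [0.4537, 0.3923, 0.1783]
orientation: [179.9, -0.0, -85.5]
force: [-0.6, -1.5, -0.8]
opening: 0.0871
gripper_force: 0.0
```

```bash
python3 near.py w6; python3 - <<'E'
from h import *
plan([(453.5,393,51,-85.4)])
x,y=rk(0,27.5)
plan([(x,y,200,-81.6)],(453.5,393,200,-85.4))
E
```

```text
(array([53., 46.]), np.int32(1922)) 0.0765 [649.8 273.5] [59.7 26.1] dir 74.3
(array([146., 139.]), np.int32(1816)) 0.0819 [576.4 345.1] [40.2 71.3] dir -82.7
(array([280., 207.]), np.int32(3442)) 0.0759 [453.9 392.9] [60.7 42.8] dir 4.6
cur [454.5 390.5 178.9 -85.5] t 15.4 F [ 0.3  0.2 -0.5] op 87.1 gf 0.0
cur [454.5 390.5 178.9 -85.5] t 15.4 F [ 0.3  0.2 -0.5] op 87.1 gf 0.0
[ -2.5   0.8 127.9] rz -0.02
[ 389.2 -124.9   -0. ] rz -0.76
```

Emit:
arm_command --steps '[{"translation": [-1.7,0.3,40],"rotation": [0,0,0],"claw": 87},{"translation": [-1.7,0.3,80],"rotation": [0,0,0],"claw": 87},{"translation": [-1.7,0.3,112],"rotation": [0,0,0],"claw": 87},{"translation": [-1.7,0.3,128],"rotation": [0,0,0],"claw": 87},{"translation": [-1.7,0.3,128],"rotation": [0,0,0],"claw": 60}]'

```text
clock: 15.9
tool_pos: [0.455, 0.3882, 0.0496]
orientation: [179.8, -0.2, -85.7]
force: [0.0, -0.4, 0.3]
opening: 0.083
gripper_force: 0.0
```

Emit:
arm_command --steps '[{"translation": [0,0,0],"rotation": [0,0,0],"claw": 45},{"translation": [0,0,0],"rotation": [0,0,0],"claw": 45},{"translation": [0,0,0],"rotation": [0,0,0],"claw": 45},{"translation": [0,0,0],"rotation": [0,0,0],"claw": 45},{"translation": [0,0,0],"rotation": [0,0,0],"claw": 45}]'

```text
clock: 16.4
tool_pos: [0.4557, 0.391, 0.0535]
orientation: [-179.9, 0.1, -85.6]
force: [-1.8, -0.9, 6.6]
opening: 0.0601
gripper_force: 30.0
```

Emit:
arm_command --steps '[{"translation": [0,0,-30],"rotation": [0,0,0],"claw": 45},{"translation": [0,0,-70],"rotation": [0,0,0],"claw": 45},{"translation": [0,0,-110],"rotation": [0,0,0],"claw": 45},{"translation": [0,0,-150],"rotation": [0,0,0],"claw": 45},{"translation": [0,0,-150],"rotation": [0,0,0],"claw": 45}]'

```text
clock: 16.9
tool_pos: [0.4576, 0.3931, 0.209]
orientation: [-179.6, 0.4, -85.6]
force: [0.6, 0.8, -1.7]
opening: 0.0598
gripper_force: 30.0
```

Emit:
arm_command --steps '[{"translation": [35,-11,0],"rotation": [0,0,0],"claw": 45},{"translation": [75,-24,0],"rotation": [0,0,0],"claw": 45},{"translation": [115,-37,0],"rotation": [0,0,0],"claw": 45},{"translation": [155,-50,0],"rotation": [0,0,0],"claw": 45},{"translation": [195,-62,0],"rotation": [0,0,0],"claw": 45}]'

```text
clock: 17.4
tool_pos: [0.5321, 0.1995, 0.202]
orientation: [-180.0, 0.0, -85.6]
force: [0.8, -0.0, -1.6]
opening: 0.0598
gripper_force: 30.0
```

Emit:
arm_command --steps '[{"translation": [45,-15,0],"rotation": [0,0,-0.4],"claw": 45},{"translation": [90,-29,0],"rotation": [0,0,-0.76],"claw": 45},{"translation": [135,-44,0],"rotation": [0,0,-0.76],"claw": 45},{"translation": [175,-57,0],"rotation": [0,0,-0.76],"claw": 45},{"translation": [194,-63,0],"rotation": [0,0,-0.76],"claw": 45}]'

```text
clock: 17.9
tool_pos: [0.61, 0.0092, 0.2016]
orientation: [180.0, -0.0, -82.0]
force: [0.7, 0.8, -1.8]
opening: 0.0599
gripper_force: 30.0
```

Emit:
arm_command --steps '[{"translation": [0,0,0],"rotation": [0,0,0],"claw": 45},{"translation": [0,0,0],"rotation": [0,0,0],"claw": 45}]'

```text
clock: 18.1
tool_pos: [0.6092, 0.0119, 0.2016]
orientation: [180.0, 0.0, -81.9]
force: [0.4, 0.2, -1.0]
opening: 0.0596
gripper_force: 30.0
```

```bash
python3 - <<'E'
from h import *
x,y=rk(0,27)
plan([(x,y,66,-81.6)])
im,d,c,M=snap("wrist","w7")
P=cloud(c,M,d)
for x in comps(P,.08,.1,amin=500): print(x)
E
```

```text
cur [609.2  11.9 201.6 -81.9] t 18.1 F [ 0.4  0.2 -1. ] op 59.6 gf 30.0
[ -2.7  -0.4 135.6] rz -0.07
(array([ 90., 132.]), np.int32(2790), np.float64(0.0906), array([781.6, -21. ]), array([  4.4, 177.7]), 0.2)
```

Emit:
arm_command --steps '[{"translation": [-0.7,-0.4,40],"rotation": [0,0,0],"claw": 45},{"translation": [-0.7,-0.4,80],"rotation": [0,0,0],"claw": 45},{"translation": [-0.7,-0.4,110],"rotation": [0,0,0],"claw": 45},{"translation": [-0.7,-0.4,125],"rotation": [0,0,0],"claw": 45},{"translation": [-0.7,-0.4,132],"rotation": [0,0,0],"claw": 45}]'

```text
clock: 18.65
tool_pos: [0.6085, 0.014, 0.0683]
orientation: [179.8, -0.0, -81.8]
force: [-0.3, -0.2, -2.9]
opening: 0.0596
gripper_force: 30.0
```

Emit:
arm_command --steps '[{"translation": [0,0,2],"rotation": [0,0,0],"claw": 45},{"translation": [0,0,4],"rotation": [0,0,0],"claw": 45},{"translation": [0,0,6],"rotation": [0,0,0],"claw": 45},{"translation": [0,0,6],"rotation": [0,0,0],"claw": 45}]'

```text
clock: 19.05
tool_pos: [0.6107, 0.0134, 0.0655]
orientation: [-179.9, 0.0, -81.8]
force: [-0.4, 0.9, 3.3]
opening: 0.0595
gripper_force: 30.0
```

Emit:
arm_command --steps '[{"translation": [0,0,-1],"rotation": [0,0,0],"claw": 75},{"translation": [0,0,-1],"rotation": [0,0,0],"claw": 80},{"translation": [0,0,-1],"rotation": [0,0,0],"claw": 84},{"translation": [0,0,-45],"rotation": [0,0,0],"claw": 87},{"translation": [0,0,-90],"rotation": [0,0,0],"claw": 87}]'

```text
clock: 19.55
tool_pos: [0.6087, 0.0126, 0.1537]
orientation: [179.8, -0.0, -81.9]
force: [1.3, 0.3, 0.4]
opening: 0.0861
gripper_force: 0.0
```

Emit:
arm_command --steps '[{"translation": [0,0,-40],"rotation": [0,0,0],"claw": 87},{"translation": [36,24,-40],"rotation": [0,0,0],"claw": 87},{"translation": [72,48,-40],"rotation": [0,0,0],"claw": 87},{"translation": [108,73,-40],"rotation": [0,0,0],"claw": 87},{"translation": [144,97,-40],"rotation": [0,0,0],"claw": 87}]'

```text
clock: 20.05
tool_pos: [0.5331, -0.1445, 0.1943]
orientation: [-180.0, 0.0, -81.8]
force: [0.5, -0.6, 0.3]
opening: 0.0869
gripper_force: 0.0
```

```bash
python3 tubs.py t4; python3 - <<'E'
from h import *
plan([(448.3,-323.6,180,-97),(448.3,-323.6,51,-97)])
E
```

```text
[422. 256.] 0.0757 [ 448.3 -323.3] long side dir -7.0 rack [-208.6 -283.8] tool yaw -97.0
cur [ 530.2 -148.3  194.2  -81.9] t 20.1 F [-3.4 -4.  -0.6] op 86.9 gf 0.0
cur [ 530.2 -148.3  194.2  -81.9] t 20.1 F [-3.4 -4.  -0.6] op 86.9 gf 0.0
[162.1 105.6  14.2] rz 3.01
[ -0.   0. 129.] rz 0.0
```

Emit:
arm_command --steps '[{"translation": [41,26,0],"rotation": [0,0,1],"claw": 87},{"translation": [82,52,0],"rotation": [0,0,2],"claw": 87},{"translation": [122,79,0],"rotation": [0,0,3.01],"claw": 87},{"translation": [162,105.6,14],"rotation": [0,0,3.01],"claw": 87},{"translation": [162,105.6,14],"rotation": [0,0,3.01],"claw": 87}]'

```text
clock: 20.6
tool_pos: [0.4491, -0.3219, 0.1784]
orientation: [179.8, 0.0, -97.2]
force: [-0.4, 1.0, 0.3]
opening: 0.087
gripper_force: 0.0
```

Emit:
arm_command --steps '[{"translation": [0,0,0],"rotation": [0,0,0],"claw": 87},{"translation": [0,0,0],"rotation": [0,0,0],"claw": 87}]'

```text
clock: 20.8
tool_pos: [0.453, -0.3183, 0.1803]
orientation: [-180.0, -0.0, -96.9]
force: [-0.2, 0.2, 0.3]
opening: 0.0869
gripper_force: 0.0
```

```bash
python3 near.py w8; python3 - <<'E'
from h import *
plan([(448.3,-323.4,51,-97)])
x,y=rk(0,-18)
x2,y2=rk(-140,-18)
plan([(x2,y2,230,-81.6),(x,y,230,-81.6)],(448.3,-323.4,230,-97))
E
```

```text
(array([285., 199.]), np.int32(3451)) 0.0759 [ 448.4 -323.7] [42.8 60.8] dir -6.7
cur [ 453.3 -318.   180.4  -96.8] t 20.85 F [-0.4  0.1 -0.1] op 86.5 gf 0.0
cur [ 453.3 -318.   180.4  -96.8] t 20.85 F [-0.4  0.1 -0.1] op 86.5 gf 0.0
[  6.    4.3 129.4] rz 0.03
[-274.5    4.5   -0. ] rz -3.08
[   0. -140.   -0.] rz -0.0
```

Emit:
arm_command --steps '[{"translation": [6,4.3,35],"rotation": [0,0,0],"claw": 87},{"translation": [6,4.3,75],"rotation": [0,0,0],"claw": 87},{"translation": [6,4.3,110],"rotation": [0,0,0],"claw": 87},{"translation": [6,4.3,129],"rotation": [0,0,0],"claw": 87},{"translation": [6,4.3,129],"rotation": [0,0,0],"claw": 80}]'

```text
clock: 21.35
tool_pos: [0.4467, -0.3222, 0.0486]
orientation: [179.7, 0.1, -96.8]
force: [-0.2, 0.1, 0.5]
opening: 0.0834
gripper_force: 0.0
```

Emit:
arm_command --steps '[{"translation": [0,0,0],"rotation": [0,0,0],"claw": 45},{"translation": [0,0,0],"rotation": [0,0,0],"claw": 45},{"translation": [0,0,0],"rotation": [0,0,0],"claw": 45},{"translation": [0,0,0],"rotation": [0,0,0],"claw": 45},{"translation": [0,0,0],"rotation": [0,0,0],"claw": 45}]'

```text
clock: 21.85
tool_pos: [0.4484, -0.3242, 0.0525]
orientation: [-179.9, -0.0, -96.9]
force: [-1.5, 3.5, 6.9]
opening: 0.0597
gripper_force: 30.0
```

Emit:
arm_command --steps '[{"translation": [0,0,-30],"rotation": [0,0,0],"claw": 45},{"translation": [0,0,-70],"rotation": [0,0,0],"claw": 45},{"translation": [0,0,-110],"rotation": [0,0,0],"claw": 45},{"translation": [0,0,-150],"rotation": [0,0,0],"claw": 45},{"translation": [0,0,-175],"rotation": [0,0,0],"claw": 45}]'

```text
clock: 22.35
tool_pos: [0.4482, -0.3244, 0.2299]
orientation: [-179.8, -0.1, -96.9]
force: [1.0, 0.1, -2.6]
opening: 0.0603
gripper_force: 30.0
```

Emit:
arm_command --steps '[{"translation": [-30,-13,0],"rotation": [0,0,0],"claw": 45},{"translation": [-70,-29,0],"rotation": [0,0,0],"claw": 45},{"translation": [-110,-46,0],"rotation": [0,0,0],"claw": 45},{"translation": [-150,-63,0],"rotation": [0,0,0],"claw": 45},{"translation": [-190,-79,0],"rotation": [0,0,0],"claw": 45}]'

```text
clock: 22.85
tool_pos: [0.5493, -0.1433, 0.2265]
orientation: [-180.0, 0.0, -96.9]
force: [1.0, -0.4, -1.8]
opening: 0.06
gripper_force: 30.0
```

Emit:
arm_command --steps '[{"translation": [-40,-17,0],"rotation": [0,0,-1],"claw": 45},{"translation": [-80,-34,0],"rotation": [0,0,-2],"claw": 45},{"translation": [-110,-46,0],"rotation": [0,0,-3.08],"claw": 45},{"translation": [-120,-51,0],"rotation": [0,0,-3.08],"claw": 45},{"translation": [-120,-51,0],"rotation": [0,0,-3.08],"claw": 45}]'

```text
clock: 23.35
tool_pos: [0.6143, -0.0305, 0.2257]
orientation: [180.0, 0.0, -81.5]
force: [-1.1, -0.4, -2.6]
opening: 0.0598
gripper_force: 30.0
```

Emit:
arm_command --steps '[{"translation": [0,0,20],"rotation": [0,0,0],"claw": 45},{"translation": [0,0,20],"rotation": [0,0,0],"claw": 45},{"translation": [0,0,20],"rotation": [0,0,0],"claw": 45}]'

```text
clock: 23.65
tool_pos: [0.6132, -0.0329, 0.2062]
orientation: [179.9, -0.0, -81.6]
force: [0.9, 0.4, -1.8]
opening: 0.0597
gripper_force: 30.0
```

```bash
python3 - <<'E'
from h import *
x,y=rk(0,-18)
plan([(x,y,66,-81.6)])
E
```

```text
cur [613.2 -32.9 206.2 -81.6] t 23.65 F [ 0.9  0.4 -1.8] op 59.7 gf 30.0
[ -2.6  -3.  140.2] rz 0.0
```

Emit:
arm_command --steps '[{"translation": [-2,-3,40],"rotation": [0,0,0],"claw": 45},{"translation": [-2,-3,80],"rotation": [0,0,0],"claw": 45},{"translation": [-2,-3,112],"rotation": [0,0,0],"claw": 45},{"translation": [-2,-3,129],"rotation": [0,0,0],"claw": 45},{"translation": [-2,-3,136],"rotation": [0,0,0],"claw": 45}]'

```text
clock: 24.15
tool_pos: [0.6158, -0.0303, 0.0689]
orientation: [179.9, -0.0, -81.6]
force: [0.5, 0.3, -1.5]
opening: 0.0597
gripper_force: 30.0
```

Emit:
arm_command --steps '[{"translation": [0,0,2],"rotation": [0,0,0],"claw": 45},{"translation": [0,0,4],"rotation": [0,0,0],"claw": 45},{"translation": [0,0,6],"rotation": [0,0,0],"claw": 45},{"translation": [0,0,7],"rotation": [0,0,0],"claw": 45}]'

```text
clock: 24.55
tool_pos: [0.6173, -0.0294, 0.0645]
orientation: [-179.9, -0.0, -81.5]
force: [-4.0, 1.8, 11.2]
opening: 0.0598
gripper_force: 30.0
```

Emit:
arm_command --steps '[{"translation": [0,0,-1],"rotation": [0,0,0],"claw": 75},{"translation": [0,0,-1],"rotation": [0,0,0],"claw": 80},{"translation": [0,0,-1],"rotation": [0,0,0],"claw": 84},{"translation": [0,0,-45],"rotation": [0,0,0],"claw": 87},{"translation": [0,0,-90],"rotation": [0,0,0],"claw": 87}]'

```text
clock: 25.05
tool_pos: [0.6156, -0.0298, 0.1527]
orientation: [179.8, -0.0, -81.5]
force: [1.3, -0.5, 0.4]
opening: 0.0863
gripper_force: 0.0
```

Emit:
arm_command --steps '[{"translation": [0,40,-45],"rotation": [0,0,1.6],"claw": 60},{"translation": [0,80,-60],"rotation": [0,0,3.2],"claw": 60},{"translation": [0,120,-60],"rotation": [0,0,4.8],"claw": 60},{"translation": [0,160,-60],"rotation": [0,0,6.4],"claw": 60},{"translation": [0,160,-60],"rotation": [0,0,8],"claw": 60}]'

```text
clock: 25.55
tool_pos: [0.4541, -0.0539, 0.2138]
orientation: [-180.0, 0.1, -121.9]
force: [2.2, 1.1, 0.3]
opening: 0.0605
gripper_force: 0.0
```

```bash
python3 tubs.py t5;  python3 - <<'E'
from h import *
a=np.load("/tmp/t5.npz"); P=cloud(ctrl.calibration("top"),a["M"],a["d"])
for x in comps(P,.083,.1,amin=40): print(x, torack(x[3]))
for x in comps(P,.11,.16,amin=40): print(x, torack(x[3]))
cv2.imwrite("pics/t5c.png",cv2.resize(a["im"][140:290,100:400,::-1],None,fx=2.6,fy=2.6))
E
```

```text
[296. 184.] 0.0878 [617.9 -28.3] long side dir 8.6 rack [  2.3 -16.7] tool yaw -81.4
handle [ 629.2 -132.1] [  -1.7 -121.1]
cur [ 456.5  -53.5  214.1 -122.3] t 25.6 F [ 0.2 -0.4 -0.4] op 60.3 gf 0.0
(array([274.,  53.]), np.int32(312), np.float64(0.0927), array([933.6,  24. ]), array([ 13.1, 254.4]), 0.9) [322.23645281 -11.09227113]
(array([262., 108.]), np.int32(384), np.float64(0.0953), array([795.8,  48.6]), array([291.6, 123.1]), 61.6) [189.50836783  33.3740696 ]
(array([329.,  82.]), np.int32(72), np.float64(0.0949), array([ 863.9, -106.8]), array([  4.8, 107.2]), 89.5) [ 234.17651107 -130.30710519]
(array([400., 121.]), np.int32(76), np.float64(0.0914), array([ 769.7, -277.4]), array([69. , 20.9]), 42.4) [ 116.06529263 -285.31594391]
(array([296., 184.]), np.int32(474), np.float64(0.0879), array([618. , -28.3]), array([61.2, 42.8]), 8.7) [  2.38196214 -16.72741033]
(array([259., 189.]), np.int32(1400), np.float64(0.0881), array([604.7,  58.4]), array([ 61.3, 126.7]), 8.4) [ 1.89003868 70.98540522]
(array([144., 199.]), np.int32(92), np.float64(0.0866), array([587.5, 333.5]), ar
[... 452 characters left out ...]
-306.62474632]
(array([167., 161.]), np.int32(483), np.float64(0.1203), array([665.1, 268.9]), array([56.8, 52.7]), 86.9) [ 92.39256511 270.40381638]
(array([344., 176.]), np.int32(237), np.float64(0.1395), array([ 630.3, -132.9]), array([40.9, 25.3]), 7.7) [  -0.73027296 -122.00211761]
(array([133., 195.]), np.int32(325), np.float64(0.1115), array([590.1, 347.5]), array([55.9, 58.5]), 86.3) [ 29.67926618 359.11684889]
(array([ 34., 234.]), np.int32(899), np.float64(0.1344), array([499. , 570.6]), array([200. ,   7.6]), 0.0) [-27.85231968 593.13167028]
(array([531., 253.]), np.int32(1360), np.float64(0.1322), array([ 450.2, -603.3]), array([ 95.1, 300. ]), 89.5) [-247.61567676 -561.04626959]
```

View pics/t5c.png

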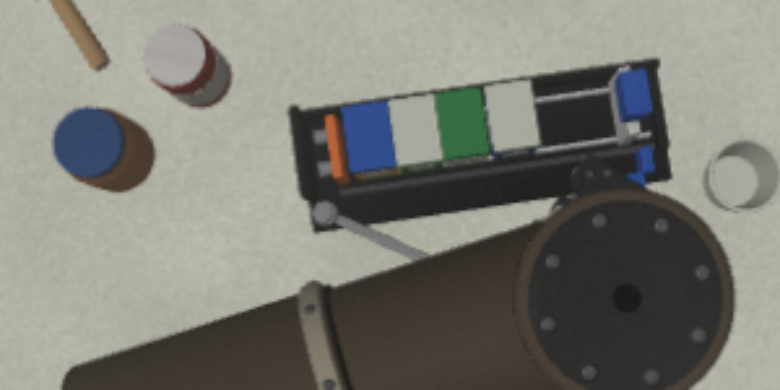

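```bash
python3 - <<'E'
from h import *
plan([(630.8,-132.5,190,-171.6),(630.8,-132.5,110,-171.6)])
E
```

```text
cur [ 456.5  -53.5  214.1 -122.3] t 25.6 F [ 0.2 -0.4 -0.4] op 60.3 gf 0.0
[ -26.4 -189.6   24.1] rz 9.86
[-0.  0. 80.] rz -0.0
```

Emit:
arm_command --steps '[{"translation": [-5,-40,0],"rotation": [0,0,1.65],"claw": 60},{"translation": [-11,-80,0],"rotation": [0,0,3.3],"claw": 60},{"translation": [-17,-120,0],"rotation": [0,0,4.95],"claw": 60},{"translation": [-22,-160,0],"rotation": [0,0,6.6],"claw": 60},{"translation": [-26.4,-189.6,0],"rotation": [0,0,8.25],"claw": 60}]'

```text
clock: 26.1
tool_pos: [0.6362, -0.1309, 0.2121]
orientation: [-180.0, -0.0, -162.9]
force: [-0.2, -0.2, -1.2]
opening: 0.06
gripper_force: 0.0
```

Emit:
arm_command --steps '[{"translation": [0,0,10],"rotation": [0,0,1.61],"claw": 60},{"translation": [0,0,24],"rotation": [0,0,1.61],"claw": 60},{"translation": [0,0,24],"rotation": [0,0,1.61],"claw": 60},{"translation": [0,0,24],"rotation": [0,0,1.61],"claw": 60}]'

```text
clock: 26.5
tool_pos: [0.6334, -0.1295, 0.1888]
orientation: [-180.0, -0.1, -170.5]
force: [0.7, -0.5, 0.8]
opening: 0.0599
gripper_force: 0.0
```

```bash
python3 - <<'E'
from h import *
im,d,c,M=snap("wrist","w9"); P=cloud(c,M,d)
for x in comps(P,.125,.15,amin=500): print(x, torack(x[3]))
plan([(630.8,-132.5,110,-171.6)])
E
```

```text
(array([275., 219.]), np.int32(1955), np.float64(0.1403), array([ 630. , -133.2]), array([39.8, 23.8]), 8.6) [  -1.07087957 -122.2550744 ]
cur [ 633.7 -129.5  189.5 -170.6] t 26.55 F [0.2 0.6 0.4] op 60.2 gf 0.0
[ 3.4 -2.5 79.5] rz 0.2
```

Emit:
arm_command --steps '[{"translation": [3.4,-3,30],"rotation": [0,0,0.2],"claw": 60},{"translation": [3.4,-3,60],"rotation": [0,0,0.2],"claw": 60},{"translation": [3.4,-3,79],"rotation": [0,0,0.2],"claw": 60},{"translation": [3.4,-3,79],"rotation": [0,0,0.2],"claw": 40},{"translation": [3.4,-3,79],"rotation": [0,0,0.2],"claw": 30}]'

```text
clock: 27.05
tool_pos: [0.6315, -0.1331, 0.1114]
orientation: [-180.0, 0.1, -171.7]
force: [0.0, 0.0, -0.2]
opening: 0.0494
gripper_force: 0.0
```

Emit:
arm_command --steps '[{"translation": [0,0,0],"rotation": [0,0,0],"claw": 10},{"translation": [0,0,0],"rotation": [0,0,0],"claw": 10},{"translation": [0,0,0],"rotation": [0,0,0],"claw": 10},{"translation": [0,0,0],"rotation": [0,0,0],"claw": 10},{"translation": [0,0,0],"rotation": [0,0,0],"claw": 10}]'

```text
clock: 27.55
tool_pos: [0.6314, -0.1332, 0.1111]
orientation: [-180.0, 0.1, -171.8]
force: [-1.7, 1.6, 5.8]
opening: 0.0242
gripper_force: 30.0
```

Emit:
arm_command --steps '[{"translation": [0,15,0],"rotation": [0,0,0],"claw": 10},{"translation": [0,30,0],"rotation": [0,0,0],"claw": 10},{"translation": [0,45,0],"rotation": [0,0,0],"claw": 10},{"translation": [0,60,0],"rotation": [0,0,0],"claw": 10},{"translation": [0,70,0],"rotation": [0,0,0],"claw": 10}]'

```text
clock: 28.05
tool_pos: [0.6212, -0.0636, 0.1111]
orientation: [-180.0, 0.1, -171.8]
force: [-0.9, -2.3, 5.8]
opening: 0.0233
gripper_force: 30.0
```

Emit:
arm_command --steps '[{"translation": [0,2,0],"rotation": [0,0,0],"claw": 10},{"translation": [0,4,0],"rotation": [0,0,0],"claw": 10},{"translation": [0,6,0],"rotation": [0,0,0],"claw": 10},{"translation": [0,6,0],"rotation": [0,0,0],"claw": 10},{"translation": [0,6,0],"rotation": [0,0,0],"claw": 10}]'

```text
clock: 28.55
tool_pos: [0.6204, -0.0581, 0.1111]
orientation: [-180.0, 0.1, -171.8]
force: [-0.9, 1.8, 6.7]
opening: 0.0237
gripper_force: 30.0
```

```bash
cat > pad.py <<'E'
from h import *
import sys
def meas(fn):
    a=np.load(f"/tmp/{fn}.npz"); n="top" if fn[0]=="t" else "scene"
    P=cloud(ctrl.calibration(n),a["M"],a["d"]); hsv=cv2.cvtColor(a["im"],cv2.COLOR_RGB2HSV)
    q=P.reshape(-1,3); q=q[np.isfinite(q[:,0])]
    t=np.radians(YAW); d=q[:,:2]*1000-O; X=d[:,0]*np.cos(t)+d[:,1]*np.sin(t); Y=-d[:,0]*np.sin(t)+d[:,1]*np.cos(t); Z=q[:,2]*1000
    f=lambda zl,zh,yl,yh:(Y[(abs(X)<26)&(Z>zl)&(Z<zh)&(Y>yl)&(Y<yh)])
    w=f(77,82.5,162,190); p=f(75.5,80.5,130,161.5); h=f(136,145,-150,100); u=f(84.5,91,-60,150)
    g=lambda s:(len(s),*np.percentile(s,[3,50,97]).round(1)) if len(s)>5 else None
    print(fn,"wall",g(w),"pad",g(p),"tubs",g(u),"handle",g(h))
if len(sys.argv)>1:
    snap("top","t"+sys.argv[1]); snap("scene","s"+sys.argv[1]); meas("t"+sys.argv[1]); meas("s"+sys.argv[1]); o=ctrl.get_obs(); print("TCP rack",torack(o["tool_pos"]*1000),o["force"]@[-.146,.989,0],o["opening"])
E
python3 - <<'E'
from pad import *
for n in("top0","scene0","t5"): meas(n)
E
python3 pad.py 6
```

```text
top0 wall (69, np.float64(172.9), np.float64(177.4), np.float64(182.1)) pad (72, np.float64(141.2), np.float64(146.3), np.float64(150.7)) tubs None handle (190, np.float64(71.9), np.float64(83.1), np.float64(94.4))
scene0 wall (91, np.float64(170.8), np.float64(175.6), np.float64(179.6)) pad (90, np.float64(139.1), np.float64(144.3), np.float64(148.5)) tubs None handle (205, np.float64(70.3), np.float64(81.3), np.float64(92.3))
t5 wall (73, np.float64(172.6), np.float64(177.3), np.float64(182.2)) pad (72, np.float64(141.1), np.float64(145.9), np.float64(150.7)) tubs (1428, np.float64(-33.0), np.float64(51.2), np.float64(129.4)) handle (183, np.float64(-132.7), np.float64(-121.5), np.float64(-110.5))
t6 wall None pad None tubs (335, np.float64(-1.2), np.float64(73.8), np.float64(116.3)) handle None
s6 wall (93, np.float64(170.8), np.float64(175.5), np.float64(180.0)) pad (96, np.float64(131.7), np.float64(143.3), np.float64(148.4)) tubs (1394, np.float64(-29.4), np.float64(59.4), np.float64(127.9)) handle (38, np.float64(-72.0), np.float64(-55.6), np.float64(-48.4))
TCP rack [  0.44609657 -46.48986509] 2.0124976131275085 0.02334438077457561
```

Emit:
arm_command --steps '[{"translation": [0,2,0],"rotation": [0,0,0],"claw": 10},{"translation": [0,4,0],"rotation": [0,0,0],"claw": 10},{"translation": [0,6,0],"rotation": [0,0,0],"claw": 10},{"translation": [0,8,0],"rotation": [0,0,0],"claw": 10},{"translation": [0,8,0],"rotation": [0,0,0],"claw": 10}]'

```text
clock: 29.15
tool_pos: [0.6193, -0.0509, 0.1111]
orientation: [-179.9, 0.0, -171.8]
force: [-1.0, -3.8, 6.0]
opening: 0.0236
gripper_force: 30.0
```

Emit:
arm_command --steps '[{"translation": [0,1,0],"rotation": [0,0,0],"claw": 10},{"translation": [0,2,0],"rotation": [0,0,0],"claw": 10},{"translation": [0,3,0],"rotation": [0,0,0],"claw": 10},{"translation": [0,3,0],"rotation": [0,0,0],"claw": 10}]'

```text
clock: 29.55
tool_pos: [0.6189, -0.0483, 0.1111]
orientation: [-179.9, 0.0, -171.8]
force: [0.1, -5.8, 5.4]
opening: 0.0239
gripper_force: 30.0
```

Emit:
arm_command --steps '[{"translation": [0,1,0],"rotation": [0,0,0],"claw": 10},{"translation": [0,2,0],"rotation": [0,0,0],"claw": 10},{"translation": [0,2,0],"rotation": [0,0,0],"claw": 10}]'

```text
clock: 29.85
tool_pos: [0.6187, -0.0463, 0.1111]
orientation: [-179.9, 0.0, -171.8]
force: [-0.5, -5.4, 5.6]
opening: 0.0243
gripper_force: 30.0
```

```bash
python3 pad.py 7
```

```text
t7 wall None pad None tubs (304, np.float64(12.2), np.float64(86.8), np.float64(134.4)) handle None
s7 wall (92, np.float64(170.5), np.float64(175.2), np.float64(179.8)) pad (97, np.float64(138.3), np.float64(143.3), np.float64(148.7)) tubs (1372, np.float64(-18.2), np.float64(68.0), np.float64(134.0)) handle (43, np.float64(-61.0), np.float64(-43.4), np.float64(-34.8))
TCP rack [  0.40961025 -34.62791141] -5.220321680937373 0.023982842918422783
```

Emit:
arm_command --steps '[{"translation": [0,1,0],"rotation": [0,0,0],"claw": 10},{"translation": [0,2,0],"rotation": [0,0,0],"claw": 10},{"translation": [0,2,0],"rotation": [0,0,0],"claw": 10}]'

```text
clock: 30.25
tool_pos: [0.6184, -0.0444, 0.1111]
orientation: [-179.9, 0.0, -171.8]
force: [-0.8, -7.1, 6.4]
opening: 0.0236
gripper_force: 30.0
```

Emit:
arm_command --steps '[{"translation": [0,1,0],"rotation": [0,0,0],"claw": 10},{"translation": [0,2,0],"rotation": [0,0,0],"claw": 10},{"translation": [0,2,0],"rotation": [0,0,0],"claw": 10}]'

```text
clock: 30.55
tool_pos: [0.6181, -0.0428, 0.1111]
orientation: [-179.9, 0.0, -171.8]
force: [0.4, -7.0, 4.9]
opening: 0.0239
gripper_force: 30.0
```

```bash
python3 pad.py 8
```

```text
t8 wall None pad None tubs (294, np.float64(16.6), np.float64(91.8), np.float64(139.8)) handle None
s8 wall (97, np.float64(170.5), np.float64(175.1), np.float64(180.0)) pad (90, np.float64(141.9), np.float64(146.4), np.float64(151.6)) tubs (1379, np.float64(-14.8), np.float64(71.3), np.float64(137.4)) handle (46, np.float64(-54.3), np.float64(-39.7), np.float64(-31.8))
TCP rack [  0.40350249 -31.06030346] -7.172848156322349 0.023813484146671268
```

Emit:
arm_command --steps '[{"translation": [0,1,0],"rotation": [0,0,0],"claw": 10},{"translation": [0,2,0],"rotation": [0,0,0],"claw": 10},{"translation": [0,3,0],"rotation": [0,0,0],"claw": 10},{"translation": [0,4,0],"rotation": [0,0,0],"claw": 10},{"translation": [0,4,0],"rotation": [0,0,0],"claw": 10}]'

```text
clock: 31.15
tool_pos: [0.6177, -0.0395, 0.1111]
orientation: [-179.8, 0.0, -171.8]
force: [0.5, -11.0, 4.7]
opening: 0.024
gripper_force: 30.0
```

```bash
python3 pad.py 9
```

```text
t9 wall None pad None tubs (297, np.float64(19.3), np.float64(93.2), np.float64(143.1)) handle None
s9 wall (89, np.float64(170.6), np.float64(175.3), np.float64(179.7)) pad (97, np.float64(145.1), np.float64(149.9), np.float64(154.7)) tubs (1386, np.float64(-11.6), np.float64(74.1), np.float64(141.2)) handle (43, np.float64(-53.6), np.float64(-36.0), np.float64(-28.3))
TCP rack [  0.39351674 -27.74305227] -11.625172821533926 0.023999081993870575
```

Emit:
arm_command --steps '[{"translation": [0,1,0],"rotation": [0,0,0],"claw": 10},{"translation": [0,1,0],"rotation": [0,0,0],"claw": 10},{"translation": [0,1,0],"rotation": [0,0,0],"claw": 10}]'

```text
clock: 31.55
tool_pos: [0.6175, -0.0387, 0.1111]
orientation: [-179.8, 0.0, -171.8]
force: [2.5, -12.5, 4.4]
opening: 0.0243
gripper_force: 30.0
```

```bash
python3 pad.py 10
```

```text
t10 wall None pad None tubs (283, np.float64(20.7), np.float64(95.8), np.float64(144.5)) handle None
s10 wall (86, np.float64(170.7), np.float64(175.0), np.float64(179.9)) pad (95, np.float64(145.8), np.float64(150.2), np.float64(155.3)) tubs (1377, np.float64(-11.8), np.float64(75.3), np.float64(142.2)) handle (41, np.float64(-52.4), np.float64(-35.3), np.float64(-27.4))
TCP rack [  0.44345612 -26.94432991] -11.830096684031178 0.023462594378142174
```

Emit:
arm_command --steps '[{"translation": [0,-4,0],"rotation": [0,0,0],"claw": 10},{"translation": [0,-8,0],"rotation": [0,0,0],"claw": 10},{"translation": [0,-12,0],"rotation": [0,0,0],"claw": 10},{"translation": [0,-16.5,0],"rotation": [0,0,0],"claw": 10},{"translation": [0,-16.5,0],"rotation": [0,0,0],"claw": 10}]'

```text
clock: 32.15
tool_pos: [0.6197, -0.0531, 0.1111]
orientation: [-180.0, 0.1, -171.8]
force: [-0.7, -2.2, 6.0]
opening: 0.0238
gripper_force: 30.0
```

Emit:
arm_command --steps '[{"translation": [0,0,0],"rotation": [0,0,0],"claw": 10},{"translation": [0,0,0],"rotation": [0,0,0],"claw": 10},{"translation": [0,0,0],"rotation": [0,0,0],"claw": 10}]'

```text
clock: 32.45
tool_pos: [0.6197, -0.053, 0.111]
orientation: [-180.0, 0.1, -171.8]
force: [-2.0, -1.5, 7.1]
opening: 0.024
gripper_force: 30.0
```

```bash
python3 pad.py 11; python3 - <<'E'
from h import *
im,d,c,M=snap("wrist","w11"); P=cloud(c,M,d)
for x in comps(P,.083,.099,amin=500): print(x, torack(x[3]))
E
```

```text
t11 wall None pad None tubs (313, np.float64(6.6), np.float64(79.2), np.float64(123.0)) handle None
s11 wall (95, np.float64(170.8), np.float64(175.0), np.float64(179.7)) pad (95, np.float64(143.0), np.float64(147.7), np.float64(152.4)) tubs (1447, np.float64(-18.3), np.float64(68.4), np.float64(138.9)) handle (39, np.float64(-67.3), np.float64(-49.3), np.float64(-41.8))
TCP rack [  0.4364954  -41.42356773] -1.2243815230902575 0.02373563140637386
(array([440., 221.]), np.int32(12791), np.float64(0.088), array([599.8,  44.2]), array([ 48.4, 163.9]), 7.8) [-5.03177475 57.65354493]
```

View pics/w11.png

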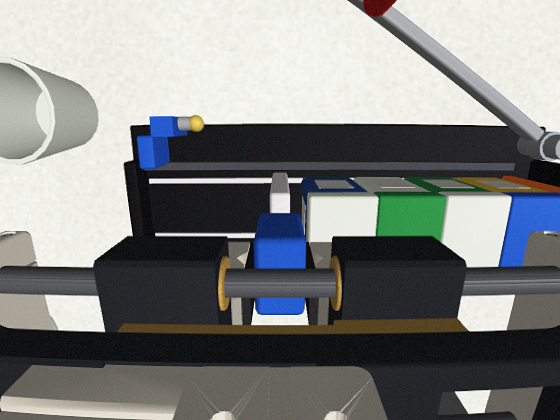

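View pics/s11.png

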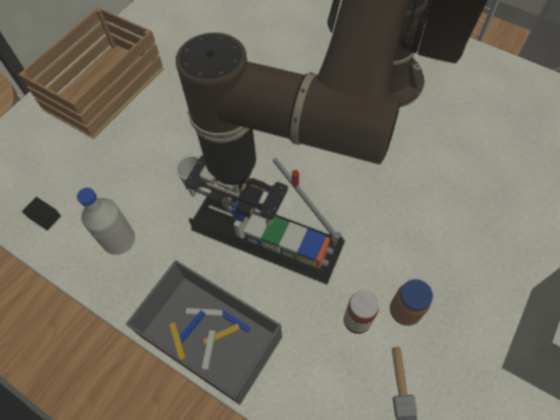

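Emit:
arm_command --steps '[{"translation": [0,-2,0],"rotation": [0,0,0],"claw": 10},{"translation": [0,-3.4,0],"rotation": [0,0,0],"claw": 10},{"translation": [0,-3.4,0],"rotation": [0,0,0],"claw": 10},{"translation": [0,-3.4,0],"rotation": [0,0,0],"claw": 10}]'

```text
clock: 33.0
tool_pos: [0.6201, -0.0561, 0.1111]
orientation: [-180.0, 0.1, -171.8]
force: [-1.8, -0.2, 6.4]
opening: 0.0241
gripper_force: 30.0
```

Emit:
arm_command --steps '[{"translation": [0,0,0],"rotation": [0,0,0],"claw": 26},{"translation": [0,0,0],"rotation": [0,0,0],"claw": 32},{"translation": [0,0,0],"rotation": [0,0,0],"claw": 60},{"translation": [0,0,0],"rotation": [0,0,0],"claw": 60},{"translation": [0,0,0],"rotation": [0,0,0],"claw": 60}]'

```text
clock: 33.5
tool_pos: [0.6197, -0.0559, 0.1099]
orientation: [180.0, -0.0, -171.8]
force: [0.2, -0.0, 0.1]
opening: 0.0508
gripper_force: 0.0
```

Emit:
arm_command --steps '[{"translation": [0,0,-40],"rotation": [0,0,0],"claw": 60},{"translation": [0,0,-80],"rotation": [0,0,0],"claw": 60},{"translation": [45,-15,-80],"rotation": [0,0,0],"claw": 40},{"translation": [90,-15,-80],"rotation": [0,0,0],"claw": 40},{"translation": [125,-15,-80],"rotation": [0,0,0],"claw": 40}]'

```text
clock: 34.0
tool_pos: [0.496, -0.0891, 0.19]
orientation: [180.0, -0.0, -171.8]
force: [0.2, 0.0, 1.5]
opening: 0.0428
gripper_force: 0.0
```

```bash
python3 pad.py 12; python3 - <<'E'
from h import *
for n in ("t12","s12"):
    a=np.load(f"/tmp/{n}.npz"); P=cloud(ctrl.calibration("top" if n[0]=="t" else "scene"),a["M"],a["d"])
    for lo,hi in ((.083,.0915),(.0925,.1),(.13,.15)):
        for x in comps(P,lo,hi,amin=25):
            r=torack(x[3])
            if abs(r[0])<50 and abs(r[1])<160: print(n,lo,x,r.round(1))
    hsv=cv2.cvtColor(a["im"],cv2.COLOR_RGB2HSV)
    for x in comps(P,.08,.1,(cv2.inRange(hsv,(0,150,60),(4,255,255))>0),6): print("knob",x,torack(x[3]))
E
```

```text
t12 wall (66, np.float64(172.8), np.float64(177.6), np.float64(182.1)) pad (68, np.float64(146.5), np.float64(150.5), np.float64(154.5)) tubs (1406, np.float64(-18.2), np.float64(60.8), np.float64(140.3)) handle (188, np.float64(-54.6), np.float64(-43.5), np.float64(-32.1))
s12 wall (95, np.float64(170.7), np.float64(175.1), np.float64(179.9)) pad (94, np.float64(143.0), np.float64(147.6), np.float64(152.4)) tubs (1572, np.float64(-19.5), np.float64(60.5), np.float64(138.2)) handle (186, np.float64(-54.5), np.float64(-43.0), np.float64(-32.4))
TCP rack [-128.96708213  -58.88418271] -0.28665506899161286 0.04110719990522666
t12 0.083 (array([263., 189.]), np.int32(1768), np.float64(0.088), array([606.1,  48.7]), array([ 61.2, 169.1]), 8.3) [ 1.9 61.2]
t12 0.13 (array([310., 180.]), np.int32(198), np.float64(0.14), array([618.4, -55. ]), array([40.2, 24.5]), 9.5) [ -1.1 -43.2]
s12 0.083 (array([284., 234.]), np.int32(1978), np.float64(0.0874), array([608.1,  46.6]), array([ 63. , 168.9]), 8.2) [ 3.5 58.8]
s12 0.0925 (array([236., 223.]), np.int32(30), np.float64(0.0949), array([643. , -51.8]), array([13.6, 13.1]), 9.9) [ 23.7 -43.6]
s12 0.13 (array([239., 205.]), np.int32(210), np.float64(0.1396), array([620.7, -55.1]), array([40.2, 25.3]), 6.9) [  1.1 -43.6]
knob (array([295., 173.]), np.int32(18), np.float64(0.09), array([464.8, -10. ]), array([10.6,  9.7]), 74.7) [-146.50123985   23.75619334]
```

```bash
python3 - <<'E'
from h import *
im,d,c,M=snap("wrist","w12"); P=cloud(c,M,d).reshape(-1,3); q=P[np.isfinite(P[:,0])]
t=np.radians(YAW); e=q[:,:2]*1000-O; X=e[:,0]*np.cos(t)+e[:,1]*np.sin(t); Y=-e[:,0]*np.sin(t)+e[:,1]*np.cos(t); Z=q[:,2]*1000
for z0,z1 in((20,40),(40,60),(60,84),(84,91),(92,98)):
    s=(Z>z0)&(Z<z1)&(X>-34)&(X<33)&(abs(Y+30)<40)
    h,_=np.histogram(Y[s],bins=np.arange(-60,6,1)); print(z0,z1,h.tolist())
plan([])
E
```

```text
20 40 [0, 0, 0, 0, 0, 0, 0, 0, 0, 21, 1, 0, 0, 0, 0, 0, 0, 0, 0, 0, 0, 0, 0, 0, 0, 0, 0, 0, 0, 0, 0, 0, 0, 0, 0, 0, 37, 0, 0, 0, 0, 0, 0, 0, 0, 0, 0, 0, 0, 0, 0, 0, 0, 0, 0, 0, 0, 0, 0, 0, 0, 0, 0, 0, 0]
40 60 [0, 0, 0, 0, 0, 0, 0, 0, 0, 0, 0, 0, 0, 0, 0, 0, 0, 0, 0, 0, 0, 0, 0, 0, 0, 0, 0, 0, 0, 0, 0, 0, 0, 0, 0, 0, 60, 1, 0, 0, 0, 0, 0, 0, 0, 0, 0, 0, 0, 0, 0, 0, 0, 0, 0, 0, 0, 0, 0, 0, 0, 0, 0, 0, 0]
60 84 [0, 0, 0, 0, 0, 0, 0, 0, 0, 26, 9, 8, 7, 7, 7, 8, 8, 7, 7, 8, 7, 6, 0, 0, 0, 0, 0, 0, 0, 0, 0, 0, 0, 0, 0, 0, 71, 14, 13, 9, 12, 11, 11, 9, 10, 0, 0, 0, 0, 0, 0, 0, 0, 0, 0, 0, 0, 0, 0, 0, 0, 0, 0, 0, 0]
84 91 [0, 0, 0, 0, 0, 0, 0, 0, 0, 0, 5, 5, 5, 5, 4, 4, 4, 4, 4, 5, 4, 4, 0, 0, 0, 0, 0, 0, 0, 0, 0, 0, 0, 0, 0, 0, 18, 20, 18, 19, 17, 18, 22, 16, 19, 9, 9, 4, 2, 0, 0, 0, 0, 0, 0, 0, 0, 0, 0, 0, 0, 0, 0, 0, 0]
92 98 [0, 0, 0, 0, 0, 1, 0, 0, 0, 6, 20, 14, 14, 14, 15, 14, 15, 15, 14, 14, 14, 15, 0, 0, 0, 1, 0, 0, 0, 0, 0, 0, 0, 0, 0, 0, 0, 0, 0, 0, 0, 0, 0, 0, 0, 0, 0, 0, 0, 0, 0, 0, 0, 0, 0, 0, 0, 0, 0, 0, 0, 0, 0, 0, 0]
cur [ 496.6  -88.9  190.9 -171.8] t 34.15 F [1.1 0.1 1.2] op 40.4 gf 0.0
```

View pics/w12.png

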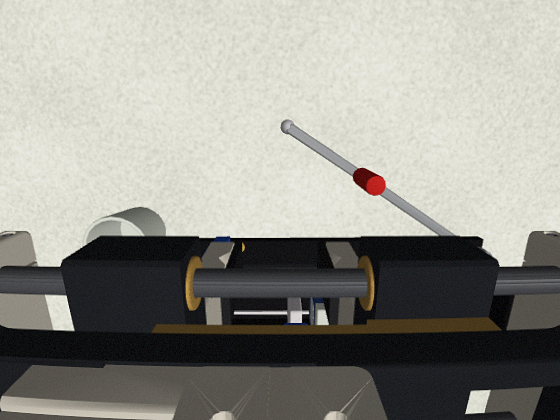

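```bash
python3 - <<'E'
from h import *
w=[(*rk(-190,20),190,-171.6),(*rk(-190,20),56,-171.6)]
plan(w)
for th in np.radians([33,25,18,12,6,3,0]):
    k=np.array([-55-170*np.sin(th),165-170*np.cos(th)]); print(k.round(1))
E
```

```text
cur [ 496.6  -88.9  190.9 -171.8] t 34.15 F [1.1 0.1 1.2] op 40.4 gf 0.0
[63.8 78.7  0.9] rz -0.04
[ -0.   0. 134.] rz -0.0
[-147.6   22.4]
[-126.8   10.9]
[-107.5    3.3]
[-90.3  -1.3]
[-72.8  -4.1]
[-63.9  -4.8]
[-55.  -5.]
```

Emit:
arm_command --steps '[{"translation": [32,39,0],"rotation": [0,0,0],"claw": 20},{"translation": [64,78,0],"rotation": [0,0,0],"claw": 0},{"translation": [64,78,45],"rotation": [0,0,0],"claw": 0},{"translation": [64,78,90],"rotation": [0,0,0],"claw": 0},{"translation": [64,78,134],"rotation": [0,0,0],"claw": 0}]'

```text
clock: 34.65
tool_pos: [0.425, -0.0193, 0.0558]
orientation: [179.9, 0.2, -171.7]
force: [1.2, 0.8, -0.5]
opening: 0.0055
gripper_force: 0.0
```

Emit:
arm_command --steps '[{"translation": [-5,0,0],"rotation": [0,0,0],"claw": 0},{"translation": [-10,0,0],"rotation": [0,0,0],"claw": 0},{"translation": [-15,0,0],"rotation": [0,0,0],"claw": 0},{"translation": [-25,-3,0],"rotation": [0,0,0],"claw": 0},{"translation": [-35,-7,0],"rotation": [0,0,0],"claw": 0}]'

```text
clock: 35.15
tool_pos: [0.4614, -0.0222, 0.0576]
orientation: [180.0, 0.2, -171.8]
force: [-0.1, -0.0, 0.9]
opening: 0.0005
gripper_force: 0.2
```

Emit:
arm_command --steps '[{"translation": [-10,-4,0],"rotation": [0,0,0],"claw": 0},{"translation": [-20,-8,0],"rotation": [0,0,0],"claw": 0},{"translation": [-30,-11,0],"rotation": [0,0,0],"claw": 0},{"translation": [-30,-11,0],"rotation": [0,0,0],"claw": 0}]'

```text
clock: 35.55
tool_pos: [0.4923, -0.0292, 0.056]
orientation: [-180.0, 0.0, -171.8]
force: [-0.4, -0.7, -0.1]
opening: 0.0007
gripper_force: 0.0
```

```bash
python3 - <<'E'
from h import *
plan([]); o=ctrl.get_obs(); print("TCP rack",torack(o["tool_pos"]*1000))
im,d,c,M=snap("wrist","w13"); 
im,d,c,M=snap("scene","s13");cv2.imwrite("pics/s13c.png",cv2.resize(im[90:300,140:420,::-1],None,fx=2.6,fy=2.6))
E
```

```text
cur [ 492.3  -29.2   56.  -171.8] t 35.55 F [-0.4 -0.7 -0.1] op 0.7 gf 0.0
TCP rack [-122.13492319    0.72458961]
```

View pics/w13.png

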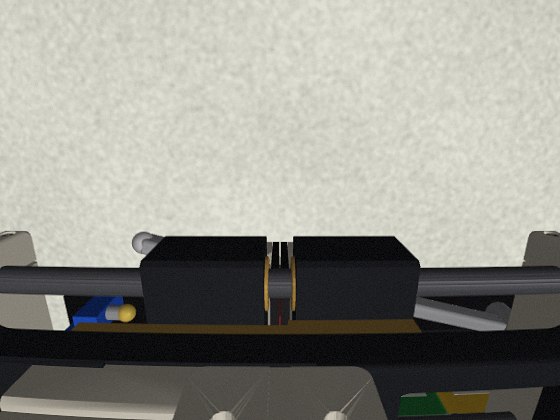

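View pics/s13c.png

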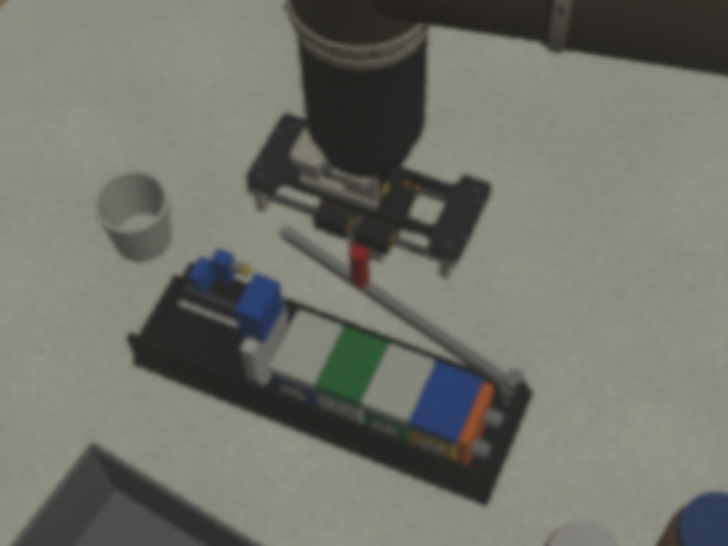

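Emit:
arm_command --steps '[{"translation": [-8,-2,0],"rotation": [0,0,0],"claw": 0},{"translation": [-16,-3,0],"rotation": [0,0,0],"claw": 0},{"translation": [-22,-4,0],"rotation": [0,0,0],"claw": 0},{"translation": [-28,-5,0],"rotation": [0,0,0],"claw": 0},{"translation": [-28,-5,0],"rotation": [0,0,0],"claw": 0}]'

```text
clock: 36.15
tool_pos: [0.5201, -0.0298, 0.056]
orientation: [-180.0, 0.0, -171.8]
force: [-0.5, 0.8, 0.1]
opening: 0.0009
gripper_force: 0.0
```

Emit:
arm_command --steps '[{"translation": [-4,-0.5,0],"rotation": [0,0,0],"claw": 0},{"translation": [-8,-1,0],"rotation": [0,0,0],"claw": 0},{"translation": [-10,-1,0],"rotation": [0,0,0],"claw": 0},{"translation": [-10,-1,0],"rotation": [0,0,0],"claw": 0}]'

```text
clock: 36.55
tool_pos: [0.5266, -0.0301, 0.0556]
orientation: [-180.0, -0.3, -171.8]
force: [-7.5, -0.2, 5.0]
opening: 0.0004
gripper_force: 4.1
```

```bash
cat > knob.py <<'E'
from h import *
import sys
im,d,c,M=snap("scene","s"+sys.argv[1]); P=cloud(c,M,d); hsv=cv2.cvtColor(im,cv2.COLOR_RGB2HSV)
m=(cv2.inRange(hsv,(0,150,50),(5,255,255))>0)
for x in comps(P,.04,.1,m,6): print("knob",x,torack(x[3]))
q=P.reshape(-1,3)[(m&(P[...,2]>.086)&(P[...,2]<.095)).ravel()]; r=np.array([torack(p*1000) for p in q if p[0]<.6]); print(len(r), r.mean(0) if len(r) else "")
o=ctrl.get_obs(); print("TCP rack",torack(o["tool_pos"]*1000),o["force"],o["tool_pos"][2])
E
python3 knob.py 14
```

```text
knob (array([271., 201.]), np.int32(27), np.float64(0.085), array([551. , -23.8]), array([5.8, 9.9]), 2.4) [-63.24191054  -2.48812192]
13 [-63.53734914  -2.89235688]
TCP rack [-88.28003604  -5.10335709] [-7.16297989  0.65089765  4.70574195] 0.055555926598912626
```

Emit:
arm_command --steps '[{"translation": [-2,0,0],"rotation": [0,0,0],"claw": 0},{"translation": [-4,0,0],"rotation": [0,0,0],"claw": 0},{"translation": [-6,0,0],"rotation": [0,0,0],"claw": 0},{"translation": [-6,0,0],"rotation": [0,0,0],"claw": 0}]'

```text
clock: 37.0
tool_pos: [0.5356, -0.0286, 0.0562]
orientation: [180.0, 0.0, -171.8]
force: [0.2, 0.2, -1.0]
opening: 0.0005
gripper_force: 0.1
```

```bash
python3 knob.py 15
```

```text
knob (array([269., 204.]), np.int32(34), np.float64(0.0856), array([560.7, -22.9]), array([ 7.9, 11.3]), 12.9) [-53.51449419  -3.0147822 ]
16 [-53.66146867  -3.38899308]
TCP rack [-79.12984088  -4.93533058] [-0.13300761  0.03257699  0.24304508] 0.056190963371181304
```

Emit:
arm_command --steps '[{"translation": [-2,0,0],"rotation": [0,0,0],"claw": 0},{"translation": [-3,0,0],"rotation": [0,0,0],"claw": 0},{"translation": [-3,0,0],"rotation": [0,0,0],"claw": 0}]'

```text
clock: 37.35
tool_pos: [0.5384, -0.0281, 0.0561]
orientation: [180.0, 0.0, -171.8]
force: [0.4, 0.3, -0.4]
opening: 0.0008
gripper_force: 0.0
```

Emit:
arm_command --steps '[{"translation": [20,0,0],"rotation": [0,0,0],"claw": 0},{"translation": [40,0,0],"rotation": [0,0,0],"claw": 0},{"translation": [60,0,-40],"rotation": [0,0,0],"claw": 0},{"translation": [60,0,-85],"rotation": [0,0,0],"claw": 0},{"translation": [60,0,-130],"rotation": [0,0,0],"claw": 0}]'

```text
clock: 37.85
tool_pos: [0.4778, -0.037, 0.1877]
orientation: [-180.0, -0.0, -171.8]
force: [1.5, 0.7, -0.1]
opening: 0.0009
gripper_force: 0.0
```

Emit:
arm_command --steps '[{"translation": [0,-45,0],"rotation": [0,0,0],"claw": 0},{"translation": [0,-90,0],"rotation": [0,0,0],"claw": 0},{"translation": [0,-135,0],"rotation": [0,0,0],"claw": 0},{"translation": [0,-180,0],"rotation": [0,0,0],"claw": 0},{"translation": [0,-180,0],"rotation": [0,0,0],"claw": 0}]'

```text
clock: 38.35
tool_pos: [0.5044, -0.2191, 0.1856]
orientation: [-180.0, -0.0, -172.0]
force: [-0.1, 0.2, -0.6]
opening: 0.0
gripper_force: 0.0
```

```bash
python3 knob.py 16; python3 pad.py 17; python3 - <<'E'
from h import *
a=np.load("/tmp/t17.npz")["im"]; cv2.imwrite("pics/t17c.png",cv2.resize(a[120:290,100:420,::-1],None,fx=2.4,fy=2.4))
E
```

```text
knob (array([268., 201.]), np.int32(19), np.float64(0.0902), array([559.7, -23.6]), array([12.1,  9. ]), 34.8) [-54.60602464  -3.5611898 ]
19 [-53.85494836  -4.06050382]
TCP rack [-137.97102926 -187.06398   ] [ 0.00680647  0.64398702 -1.06535941] 0.1855009825825381
t17 wall (76, np.float64(172.9), np.float64(177.1), np.float64(182.3)) pad (65, np.float64(146.4), np.float64(150.9), np.float64(154.9)) tubs (553, np.float64(79.5), np.float64(112.2), np.float64(143.4)) handle None
s17 wall (93, np.float64(170.6), np.float64(175.3), np.float64(179.6)) pad (92, np.float64(142.9), np.float64(147.6), np.float64(152.2)) tubs (1595, np.float64(-19.7), np.float64(62.3), np.float64(138.3)) handle (182, np.float64(-54.6), np.float64(-43.2), np.float64(-32.6))
TCP rack [-137.70489608 -184.91515526] 0.7265795896812516 0.0009025507513886108
```

View pics/t17c.png

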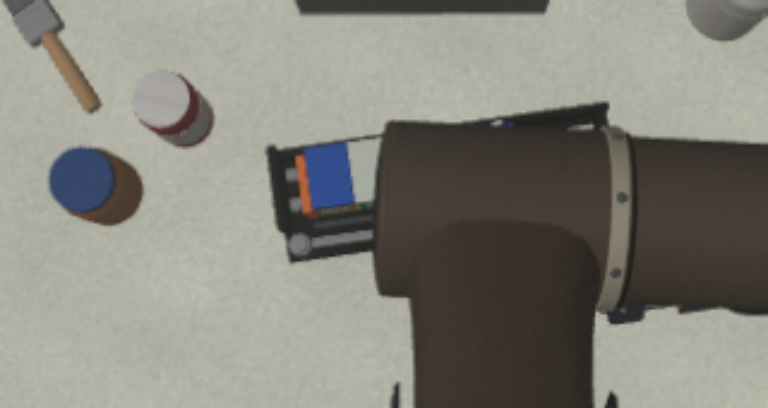

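The crop shows the keeper at (340,240), lying along the caddy, with the jar and the can where they were. The measured knob, pad and divider positions are unchanged, so I'm handing in.

```bash
python3 -c "
from plant import ctrl
print(ctrl.close_job())"
```

```text
the job is handed in; nothing more can be done
None
```

The job is handed in: all four tubs (there was no tub1) stand in the caddy row, the pad was pressed about 6.8 mm, the divider was backed off to a gap of about 14.3 mm, and the keeper is shut past its latch ball, with the jar, the dosing cup and the can untouched.

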